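Screw the ring nut down on the type clamp

ROBOT

A 6-joint arm with a two-finger parallel gripper is mounted at the origin on the work surface. World frame = base frame: x ahead of the robot, y to its left, z up, the work surface at z = 0. Lengths are in mm, angles in rad, forces in N, time in s.
With the tool pointing down it reaches from about 325 to 900 mm from the base axis. Payload 6.1 kg.
Tool frame: the origin (TCP) lies midway between the tips of the shut fingers; the grasp point (between the pads) lies manip.grip_depth behind it (manip.grip_depth is the distance from the TCP to the grasp point, in mm); z points along the fingers, y is the line along which they close (so a half turn about z gives the same grasp; the last joint's range is limited). The gripper opens to 85 mm and grips with 20 to 120 N. Pads are 22 mm wide; open, the fingers measure 114 mm over their backs; the gripper's body (76 mm by 85 mm) begins 54 mm behind the grasp point. The pads swing forward as they close: fully open they stand 13 mm farther back than shut.
Start: joints at [-1.357, 0.22, 1.526, -0, 1.395, -0.126], TCP at [208.304, -589.258, 231.3] pointing down, gripper open.
Joint ranges: [-2.98, 2.98], [-0.91, 2.08], [0.09, 2.57], [-1.24, 4.39], [0.2, 2.65], [-2.68, 2.68]. Speed limits (rad/s): [2.57, 2.57, 3.01, 3.14, 3.14, 3.14].

INTERFACE

Orientations are given as a unit quaternion [x, y, z, w].
In Python, from station import manip gives the robot as it stands.
- The arm moves only by the shell command python3 inch.py 'ROWS'. ROWS is a JSON object whose key "offsets" holds a list of rows, 1 to 5 of them, each of 7 numbers: the finger opening in mm, then dx, dy, dz in mm, then a rotation vector rx, ry, rz in rad; each row shifts and turns the commanded pose from where the row before left it, along the tool's axes as they then stand; what a row does not reach is not made up. A row lasts 1/10 s, in which the tool goes at most 50 mm and 0.15 rad, less where a joint would pass 70% of its speed; a pose out of reach is approached as far as the arm can. The fingers move at their own pace and stop on an object; the grip force is fixed at half the most. Time passes only in rows, so rows that do not move let the fingers close. It prints the time, the measured TCP pose, the force, the opening and the grip force at its end. Input that does not fit is refused with a message, and nothing moves.
- manip.state(): the state, without advancing time (a new reading comes with each control period).
- manip.get_image(name): name is "scene" or "top" or "wrist"; returns a dict with "color" (480x640x3 uint8, blue, green, red), "fovy" (degrees; the focal length in pixels is half the picture's height over the tangent of half this angle, whatever the lens; pixels are square), "cx", "cy" (the principal point, pixels), "view" (4x4, takes a point from world to camera coordinates); the wrist camera has in their place "mount" (4x4, takes a point from camera to tool coordinates, whose origin is the TCP and whose axes are the flange's). Camera axes: x right, y up, looking along -z (the intrinsics and any distortion apply to the point x, -y, -z); pixel columns grow to the right and rows downward; lengths in mm; the calibration is good to about 2 mm. A picture is of the moment at which its call begins: read the wrist's pose just before it. There is no depth.
- manip.finish_job(): hands the job in; it is judged then, once.
The state is a dict: "time": time; "qpos": joint angles; "joint_vel": joint speeds; "joint_torque": joint torques, N m; "tool_pos": TCP position; "orientation": TCP orientation; "contact_force": force on the tool from outside, world axes, zero at the start; "torque": the same for the moment, N m; "opening": finger opening in mm; "grip_force": force on a finger pad.
Only numpy, scipy, OpenCV 4.12 (cv2) and the standard library are available. Lean on these libraries where they do the work, as an engineer would, in place of code of your own. Each camera call takes 0.05 s, during which the arm holds its last target. There are 200 camera calls.

TASK

Lock the type in the clamp: stand up the steel ring nut that lies on its side, put it over the clamp's threaded stud and screw it on clockwise, half a turn to a little over one turn, regrasping as needed, until the spring bar is fully down on the type and the turning goes stiff. Let go and leave the nut upright on the stud holding the bar down; do not shift the other things on the bench.

Things in the scene. Friction and masses are not known exactly. Their poses are not given: they have to be found in the camera images.
- ring_nut: Loose steel octagonal sleeve nut, 0.2-0.4 kg, 44 mm across flats, 44 mm long, bore 27 mm. Origin at its centre; x along the bore, level at the start (lying on a flat, origin 22 mm above the bench, upright side flats facing body +y, -y). Halfway along the bore two facing lugs, 6 mm thick, reach in to 8.5 mm from the axis and ride in the thread. Ends alike: either may be up.
- clamp: Clamp fixed to the bench. Origin on the bench under the stud's axis; x along the 190 mm length of its 90 mm wide, 15 mm high base, z up. Rows of metal type stand on both sides of the stud, tops 38 mm above the bench. The vertical steel stud is 25 mm over its thread.
- stud_top (a point): Tip of the stud, on its axis, 100 mm above the bench; the tip is tapered to 10 mm diameter.
- thread_top (a point): Upper end of the thread, on the axis, 92 mm above the bench. Right-hand, two starts, 24 mm travel a turn, down to about 56 mm; clockwise from above screws down. A nut set on it stops with its lugs on the thread, its centre 82 to 96 mm above the bench; within half a turn the thread catches it; about 1 mm up-and-down play. Friction holds it where left.
- bar_top (a point): Centre of the top of the spring bar (160 x 36 x 10 mm, along the clamp's x, the stud passes through its middle). Top 54 mm above the bench when up, 48 mm when fully down on the type; the nut's lower end bears on it.
- bar (a joint): How far the spring bar is pressed down, m: 0 up, 0.006 fully down on the type (hard stop). The spring pushes up with about 2 N at 0 and 11 N at 0.006. When the nut is let go it may rise by the thread's play of about 1 mm. Turning takes under about 0.2 N m until the bar is home, then the torque climbs quickly past 0.3 N m.
- pen_cup: Bystander: round tin cup with pencils, 76 mm diameter, 90 mm high (pencils to 155 mm), origin at the centre of its underside.
- mallet: Bystander: rubber mallet lying flat, handle along its x from -130 to 110 mm, head 52 mm diameter and 100 mm wide at x = 120 mm, origin on the bench.
- furniture: Bystander: wooden bar 30 x 130 x 24 mm (long along its y), origin at the centre of its underside.
- composing_stick: Bystander: flat metal tray 50 x 160 mm (long along its y), 18 mm high, origin at the centre of its underside.

How it is judged (in metres and radians):
On the way:
1. the ring nut is upright over the stud, the bar still up (horizontal distance between ring_nut and stud_top below 0.005 m and angle between the x axis of ring_nut and the z axis of clamp, either way round below 0.15 rad and height (world z) of ring_nut below 0.1 m and value of joint bar below 0.003 m), for 0.1 s.
At the end, for the whole second after the job is handed in: The ring nut is on the stud, upright within 0.1 rad and centred within 4 mm, its centre below 73 mm, at rest, and holds the spring bar down by more than 4.5 mm of its 6 mm (value of joint bar above 0.0045 m and horizontal distance between ring_nut and stud_top below 0.004 m and angle between the x axis of ring_nut and the z axis of clamp, either way round below 0.1 rad and height (world z) of ring_nut below 0.073 m and linear speed of ring_nut below 0.02 m/s); the robot touches nothing.
It fails at once if a bystander is moved more than 30 mm (distance of any of pen_cup, mallet, furniture, composing_stick from where it was at the start of the episode above 0.03 m).
It also fails if it takes over 72 s, if anything falls off the work surface, if the arm or the gripper's body presses on something with over 40 N, if the wrist force passes 120 N, or if a joint passes its speed limit or range.

## Working session

There is one attempt and no reset: what is moved stays moved. The work goes in short steps, Python scripts to look and compute and a shell command to move; the robot and the scene stay as the last step left them, time stands still between calls to the robot, and variables do not carry over. Pictures are saved under pics/ and viewed, at most 10 in all, crops included, and the job is handed in when it is done.

```bash
ls; mkdir -p pics
python3 - <<'E'
from station import manip
import cv2,pickle
print(manip.state(), manip.grip_depth)
for n in ("scene","top"):
    im=manip.get_image(n); cv2.imwrite(f"pics/{n}0.png",im["color"]); pickle.dump(im,open(f"{n}.pkl","wb"))
    print({k:v for k,v in im.items() if k!="color"})
E
```

```text
inch.py
pics
station.py
{'time': 0.0, 'qpos': array([-1.35710050e+00,  2.21263571e-01,  1.52763787e+00,  1.49420458e-05,
        1.39467158e+00, -1.26086900e-01]), 'joint_vel': array([ 0.00011926, -0.00033844,  0.00018466, -0.00155601, -0.00029092,
       -0.00060554]), 'joint_torque': array([-1.42240875e-03, -4.96916163e+01, -3.89390123e+01, -4.98262234e-04,
        1.10395759e-02,  5.78246187e-06]), 'tool_pos': array([ 208.17972301, -588.66264473,  230.16187488]), 'orientation': array([ 9.85602880e-01,  1.69073899e-01, -3.60134054e-05, -9.89553631e-04]), 'contact_force': array([ 0.10431543, -0.29730896, -0.9657809 ]), 'torque': array([ 0.01595442, -0.01871693,  0.01921885]), 'grip_force': 0.0, 'opening': 85.49862828890721} 18.700000000000003
{'fovy': 53.674232053434075, 'cx': 318.54239958901155, 'cy': 240.79060892705598, 'view': array([[ 2.72050157e-01,  9.62281561e-01,  1.70538605e-03,
        -1.60584787e+02],
       [-7.93987218e-01,  2.23469074e-01,  5.65372329e-01,
         4.25351784e+02],
       [ 5.43666267e-01, -1.55163686e-01,  8.24834057e-01,
        -1.45067649e+03],
       [ 0.00000000e+00,  0.00000000e+00,  0.00000000e+00,
         1.00000000e+00]])}
{'fovy': 50.53035504234446, 'cx': 323.9943738632247, 'cy': 245.51360053333045, 'view': array([[-1.28565868e-02, -9.99917237e-01,  4.77021635e-04,
         3.58086550e+00],
       [ 9.94058071e-01, -1.27296794e-02,  1.08104144e-01,
        -5.94994241e+02],
       [-1.08089125e-01,  1.86403752e-03,  9.94139460e-01,
        -1.06386965e+03],
       [ 0.00000000e+00,  0.00000000e+00,  0.00000000e+00,
         1.00000000e+00]])}
```

View pics/top0.png

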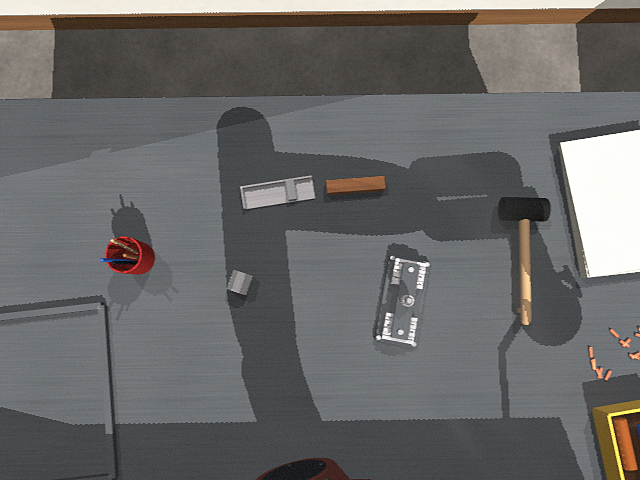

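View pics/scene0.png

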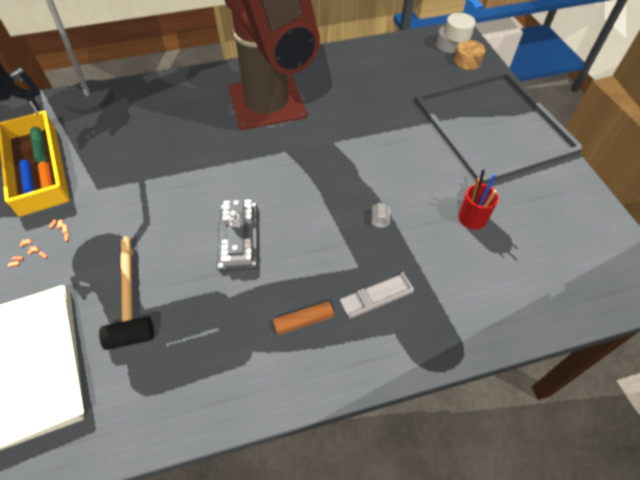

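```bash
cat > h.py <<'E'
import numpy as np,cv2,pickle
from scipy.spatial.transform import Rotation as R
from station import manip
def ray(im,uv,view=None):
    """origin, direction (world) of pixel uv"""
    V=im["view"] if view is None else view
    f=240/np.tan(np.radians(im["fovy"])/2)
    d=np.array([(uv[0]-im["cx"])/f,-(uv[1]-im["cy"])/f,-1])
    Rm=V[:3,:3]; return -Rm.T@V[:3,3], Rm.T@d
def at(im,uv,z,view=None):
    o,d=ray(im,uv,view); return o+d*(z-o[2])/d[2]
def px(im,p,view=None):
    V=im["view"] if view is None else view
    f=240/np.tan(np.radians(im["fovy"])/2)
    c=V[:3,:3]@np.asarray(p,float)+V[:3,3]; return np.array([im["cx"]-f*c[0]/c[2], im["cy"]+f*c[1]/c[2]])
def wrist(name):
    s=manip.state(); im=manip.get_image("wrist")
    T=np.eye(4); T[:3,:3]=R.from_quat(s["orientation"]).as_matrix(); T[:3,3]=s["tool_pos"]
    im["view"]=np.linalg.inv(T@im["mount"])
    cv2.imwrite(f"pics/{name}.png",im["color"]); pickle.dump(im,open(f"{name}.pkl","wb")); return im
E
python3 - <<'E'
from h import *
t=pickle.load(open("top.pkl","rb")); s=pickle.load(open("scene.pkl","rb"))
print(at(t,(239,283),22),at(s,(381,215),22),at(t,(407,300),100),at(s,(237,205),100))
for im,n in((t,"t"),(s,"s")):
    pass
a=cv2.resize(t["color"][255:315,210:270],None,fx=5,fy=5,interpolation=2); b=cv2.resize(t["color"][240:360,355:455],None,fx=4,fy=4,interpolation=2)
c=cv2.resize(s["color"][185:285,205:265],None,fx=4,fy=4,interpolation=2);
o=np.zeros((500,800,3),np.uint8);o[:300,:300]=a;o[:480,300:700]=b;cv2.imwrite("pics/crop1.png",o)
E
```

```text
[517.07750258 180.40283713  22.        ] [521.56869422 180.42922424  22.        ] [ 475.984674   -168.38085807  100.        ] [ 458.34305538 -158.38654552  100.        ]
```

View pics/crop1.png

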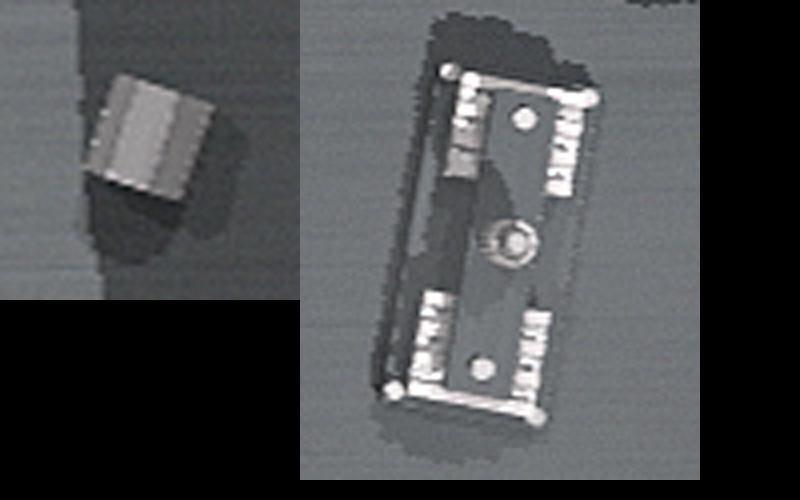

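```bash
python3 inch.py '{"offsets": [[85, 39, -31, 0, 0, 0, 0], [85, 39, -31, 0, 0, 0, 0], [85, 39, -31, 0, 0, 0, 0.1], [85, 39, -31, 0, 0, 0, 0.1], [85, 39, -31, 0, 0, 0, 0.1]]}' && python3 inch.py '{"offsets": [[85, 39, -31, 0, 0, 0, 0], [85, 39, -31, 0, 0, 0, 0], [85, 39, -31, 0, 0, 0, 0], [85, 0, 0, 0, 0, 0, 0.1], [85, 0, 0, 0, 0, 0, 0]]}'
python3 - <<'E'
from h import *
np.set_printoptions(precision=3,suppress=True)
im=wrist("w1"); print(im["mount"],im["fovy"],im["cx"],im["cy"]); s=manip.state()
print(s["tool_pos"],R.from_quat(s["orientation"]).as_matrix(),[k for k in im])
print(px(im,(476,-168,100)))
E
```

```text
time: 0.6
tool_pos: [352.8, -385.0, 230.9]
orientation: [1.0, 0.017, -0.0, -0.0]
contact_force: [1.0, -0.7, 0.0]
opening: 85.0
grip_force: 0.0
time: 1.1
tool_pos: [466.4, -288.0, 230.7]
orientation: [1.0, -0.029, -0.0, -0.0]
contact_force: [-0.2, 0.1, 0.3]
opening: 85.0
grip_force: 0.0
[[   0.       0.948    0.32    80.865]
 [   1.      -0.      -0.001    0.1  ]
 [  -0.001    0.32    -0.948 -143.08 ]
 [   0.       0.       0.       1.   ]] 61.492289831140575 319.85278732141103 242.4205874256313
[ 465.655 -288.855  230.748] [[ 0.998 -0.057 -0.001]
 [-0.057 -0.998  0.   ]
 [-0.001 -0.    -1.   ]] ['color', 'fovy', 'cx', 'cy', 'mount', 'view']
[148.664 223.166]
```

View pics/w1.png

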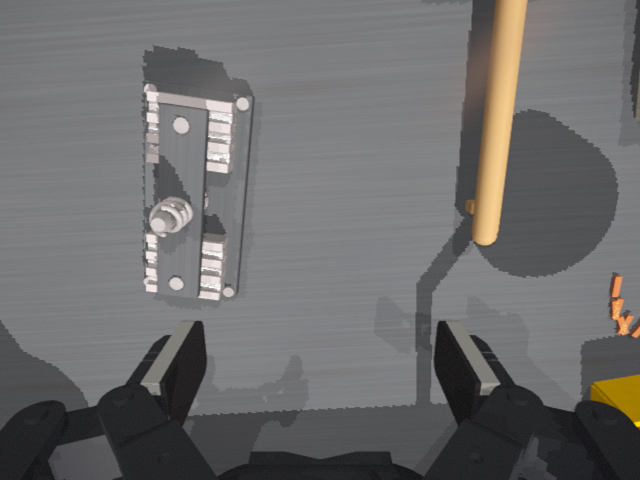

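```bash
python3 inch.py '{"offsets": [[85, 1, -40, 0, 0, 0, 0.1], [85, 1, -40, 0, 0, 0, 0.1], [85, 1, -40, 0, 0, 0, 0.09], [85, 0, 0, 0, 0, 0, 0], [85, 0, 0, 0, 0, 0, 0]]}'
python3 - <<'E'
from h import *
im=wrist("w2"); w=pickle.load(open("w1.pkl","rb"));t=pickle.load(open("top.pkl","rb"))
print(at(w,(157,222),100),at(t,(408.5,300.5),100),px(im,(476,-168,100)))
s=manip.state();print(s["tool_pos"],R.from_quat(s["orientation"]).as_matrix().round(3))
cv2.imwrite("pics/w2c.png",cv2.resize(im["color"][90:390,120:520],None,fx=2,fy=2))
E
```

```text
time: 1.65
tool_pos: [487.3, -172.4, 231.3]
orientation: [0.985, -0.173, -0.0, 0.0]
contact_force: [-0.0, -1.1, 0.0]
opening: 84.9
grip_force: 0.0
[ 476.50723652 -174.02241796  100.        ] [ 474.95305037 -171.34778438  100.        ] [318.21852672 243.18485803]
[ 487.19242598 -173.06353161  231.29141109] [[ 0.94  -0.342 -0.   ]
 [-0.342 -0.94  -0.001]
 [ 0.     0.001 -1.   ]]
```

View pics/w2c.png

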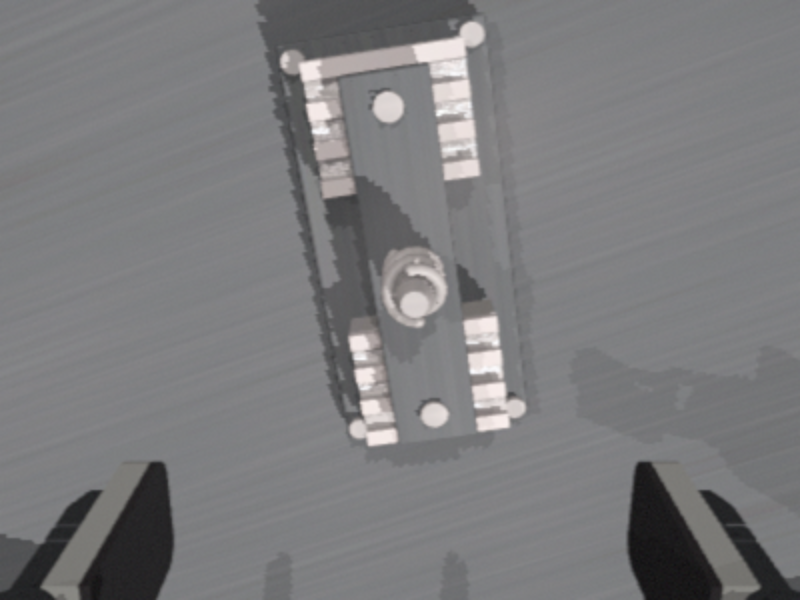

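```bash
python3 inch.py '{"offsets": [[85, -11, -43, 0, 0, 0, 0], [85, -11, -43, 0, 0, 0, 0], [85, -11, -43, 0, 0, 0, 0], [85, -11, -43, 0, 0, 0, 0], [85, -11, -43, 0, 0, 0, 0]]}' && python3 inch.py '{"offsets": [[85, -11, -43, 0, 0, 0, 0], [85, -12, -43, 0, 0, 0, 0], [85, -12, -43, 0, 0, 0, 0], [85, 0, 0, 0, 0, 0, 0], [85, 0, 0, 0, 0, 0, 0]]}'
python3 - <<'E'
from h import *
w=pickle.load(open("w2.pkl","rb"))
print(at(w,(327.5,241.5),100))
im=wrist("w3")
print(px(im,(519,180,44)))
s=manip.state();print(s["tool_pos"],R.from_quat(s["orientation"]).as_matrix().round(3))
cv2.imwrite("pics/w3c.png",cv2.resize(im["color"][140:340,190:450],None,fx=3,fy=3))
E
```

```text
time: 2.2
tool_pos: [510.1, 48.4, 231.4]
orientation: [0.985, -0.175, 0.0, 0.0]
contact_force: [1.2, 0.3, -0.7]
opening: 85.0
grip_force: 0.0
time: 2.7
tool_pos: [521.6, 181.3, 230.9]
orientation: [0.985, -0.174, -0.0, 0.001]
contact_force: [0.1, -1.2, -0.2]
opening: 84.7
grip_force: 0.0
[ 474.93406144 -174.69403421  100.        ]
[321.12055469 210.52032857]
[521.55299003 180.53552837 230.93927859] [[ 0.939 -0.343 -0.001]
 [-0.343 -0.939 -0.001]
 [-0.     0.001 -1.   ]]
```

View pics/w3c.png

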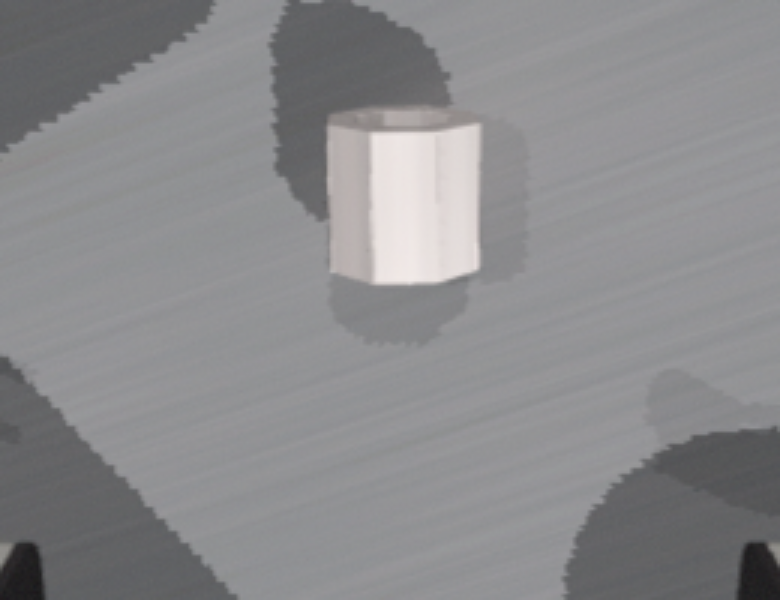

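```bash
python3 inch.py '{"offsets": [[85, 17, 1.5, 40, 0, 0, 0], [85, 17, 1.5, 40, 0, 0, 0], [85, 17, 1.5, 40, 0, 0, 0], [85, 0, 0, 22, 0, 0, 0], [85, 0, 0, 0, 0, -0.14, 0]]}' && python3 inch.py '{"offsets": [[85, 0, 0, 0, 0, -0.14, 0], [85, 0, 0, 0, 0, -0.14, 0], [85, 0, 0, 0, 0, -0.14, 0], [85, 0, 0, 0, 0, -0.14, 0], [85, 0, 0, 0, 0, 0, 0]]}'
cat >> h.py <<'E'
def where(g,zt,yaw_x=None):
    """tool-frame shift that brings the grasp point to g"""
    s=manip.state(); M=R.from_quat(s["orientation"]).as_matrix()
    gp=s["tool_pos"]-M[:,2]*manip.grip_depth
    print("tcp",s["tool_pos"].round(1),"grasp",gp.round(1),"tilt",M.round(3).tolist(),"q",s["qpos"].round(2),"shift",(M.T@(np.asarray(g)-gp)).round(1),"F",s["contact_force"].round(1),"T",s["torque"].round(2),"open",s["opening"])
E
python3 -c "
from h import *
where((519.3,176.5,26),0)"
```

```text
time: 3.25
tool_pos: [559.6, 158.1, 82.4]
orientation: [0.982, -0.174, -0.076, -0.01]
contact_force: [-0.5, 0.8, 0.2]
opening: 84.9
grip_force: 0.0
time: 3.75
tool_pos: [566.5, 156.0, 82.6]
orientation: [0.922, -0.167, -0.343, -0.06]
contact_force: [-1.0, -0.8, -1.8]
opening: 85.0
grip_force: 0.0
tcp [566.5 156.   82.6] grasp [577.9 151.8  96.7] tilt [[0.709, -0.348, -0.613], [-0.266, -0.937, 0.225], [-0.653, 0.004, -0.757]] q [0.   0.78 1.2  0.24 1.83 1.91] shift [-1.9 -3.  95.1] F [-1.  -0.8 -1.8] T [-0.12 -0.3  -0.02] open 85.01176188804816
```

```bash
python3 inch.py '{"offsets": [[85, -1, -1.5, 30, 0, 0, 0], [85, -1, -1.5, 30, 0, 0, 0], [85, 0, 0, 20, 0, 0, 0], [85, 0, 0, 15, 0, 0, 0], [85, 0, 0, 0, 0, 0, 0]]}' && python3 -c "
from h import *
where((519.3,176.5,26),0)" && python3 inch.py '{"offsets": [[20, 0, 0, 0, 0, 0, 0], [20, 0, 0, 0, 0, 0, 0], [20, 0, 0, 0, 0, 0, 0], [20, 0, 0, 0, 0, 0, 0], [20, 0, 0, 0, 0, 0, 0]]}'&& python3 inch.py '{"offsets": [[20, 0, 0, 0, 0, 0, 0], [20, 0, 0, 0, 0, 0, 0], [20, 0, 0, 0, 0, 0, 0], [20, 0, 0, 0, 0, 0, 0], [20, 0, 0, 0, 0, 0, 0]]}'; python3 -c "
from h import *
where((519.3,176.5,26),0)"
```

```text
time: 4.25
tool_pos: [507.9, 184.1, 17.4]
orientation: [0.925, -0.164, -0.338, -0.06]
contact_force: [0.1, 0.4, 0.1]
opening: 84.9
grip_force: 0.0
tcp [507.9 184.1  17.4] grasp [519.3 180.   31.7] tilt [[0.718, -0.343, -0.606], [-0.263, -0.939, 0.221], [-0.645, 0.001, -0.764]] q [0.04 0.75 1.39 0.25 1.66 1.9 ] shift [4.6 3.3 3.6] F [0.1 0.4 0.1] T [-0.07 -0.31 -0.03] open 84.94377551097645
time: 4.75
tool_pos: [511.4, 184.3, 19.4]
orientation: [0.926, -0.164, -0.336, -0.06]
contact_force: [1.8, -1.0, 6.7]
opening: 42.8
grip_force: 62.0
time: 5.25
tool_pos: [511.4, 184.2, 19.3]
orientation: [0.925, -0.164, -0.336, -0.06]
contact_force: [0.9, -3.3, 6.1]
opening: 42.8
grip_force: 62.0
tcp [511.4 184.2  19.3] grasp [522.6 180.1  33.7] tilt [[0.72, -0.343, -0.603], [-0.263, -0.939, 0.221], [-0.642, -0.001, -0.767]] q [0.04 0.75 1.38 0.25 1.66 1.9 ] shift [3.5 4.5 7.1] F [ 0.9 -3.3  6.1] T [-0.25  0.02  0.19] open 42.780279248264016
```

```bash
python3 inch.py '{"offsets": [[85, 0, 0, 0, 0, 0, 0], [85, 0, 0, 0, 0, 0, 0], [85, 0, 0, 0, 0, 0, 0], [85, 0, 0, 0, 0, 0, 0], [85, 3, 0, 7, 0, 0, 0]]}' && python3 inch.py '{"offsets": [[85, 0, 0, 0, 0, 0, 0], [85, 0, 0, 0, 0, 0, 0], [85, 0, 0, 0, 0, 0, 0], [85, 0, 0, 0, 0, 0, 0], [85, 0, 0, 0, 0, 0, 0]]}'; python3 -c "
from h import *
where((519.3,176.5,26),0)
im=wrist('w4')"
```

```text
time: 5.75
tool_pos: [508.3, 185.6, 11.1]
orientation: [0.925, -0.164, -0.337, -0.06]
contact_force: [-0.6, 0.3, 0.1]
opening: 84.9
grip_force: 0.0
time: 6.25
tool_pos: [507.7, 185.5, 10.8]
orientation: [0.925, -0.164, -0.338, -0.06]
contact_force: [0.2, 1.0, 0.2]
opening: 85.2
grip_force: 0.0
tcp [507.7 185.5  10.8] grasp [519.  181.4  25.1] tilt [[0.719, -0.343, -0.605], [-0.262, -0.939, 0.221], [-0.644, -0.0, -0.765]] q [0.05 0.76 1.39 0.25 1.65 1.9 ] shift [ 0.9  4.5 -1.9] F [0.2 1.  0.2] T [-0.11 -0.3  -0.01] open 85.1558613563557
```

View pics/w4.png

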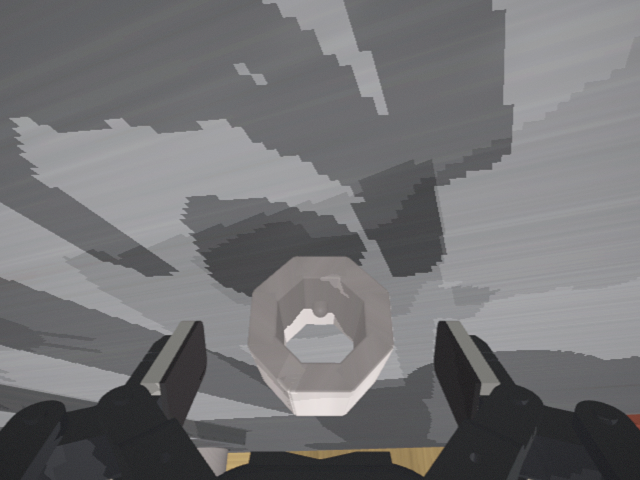

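```bash
python3 inch.py '{"offsets": [[20, 0, 0, 0, 0, 0, 0], [20, 0, 0, 0, 0, 0, 0], [20, 0, 0, 0, 0, 0, 0], [20, 0, 0, 0, 0, 0, 0], [20, 0, 0, 0, 0, 0, 0]]}'&& python3 inch.py '{"offsets": [[20, 0, 0, 0, 0, 0, 0], [20, 0, 0, 0, 0, 0, 0], [20, 0, 0, 0, 0, 0, 0], [20, 0, 0, 0, 0, 0, 0], [20, 0, 0, 0, 0, 0, 0]]}'; python3 -c "
from h import *
where((519.3,176.5,26),0)
w=pickle.load(open('w4.pkl','rb'))
xd=np.array([.939,-.343,0])
c=at(w,(320,323),22)-22*xd; print(c)
M=R.from_quat(manip.state()['orientation']).as_matrix()
for k in (0,44): print(at(w,(324,257),44)-22*xd, at(w,(320,390),0)-22*xd)
print('nut width px', [px(w,c+22*xd+M[:,1]*s*22) for s in(-1,1)])
im=wrist('w5')
cv2.imwrite('pics/w5c.png',cv2.resize(im['color'][230:430,220:420],None,fx=3,fy=3,interpolation=2))
"
```

```text
time: 6.8
tool_pos: [507.9, 185.4, 10.9]
orientation: [0.925, -0.164, -0.337, -0.06]
contact_force: [1.6, -0.6, 2.0]
opening: 43.0
grip_force: 61.5
time: 7.3
tool_pos: [508.0, 185.4, 10.9]
orientation: [0.925, -0.164, -0.337, -0.06]
contact_force: [3.4, -0.7, 2.6]
opening: 42.9
grip_force: 61.5
tcp [508.  185.4  10.9] grasp [519.3 181.3  25.2] tilt [[0.719, -0.343, -0.604], [-0.263, -0.939, 0.221], [-0.644, -0.0, -0.765]] q [0.05 0.76 1.39 0.25 1.65 1.9 ] shift [ 0.8  4.5 -1.7] F [ 3.4 -0.7  2.6] T [-0.09 -0.42 -0.02] open 42.914599680194954
[514.25036296 182.33251941  22.        ]
[591.82982211 153.57109283  44.        ] [311.97331699 256.03947716   0.        ]
[591.82982211 153.57109283  44.        ] [311.97331699 256.03947716   0.        ]
nut width px [array([251.48407369, 323.03176505]), array([388.49566545, 322.96824434])]
```

View pics/w5c.png

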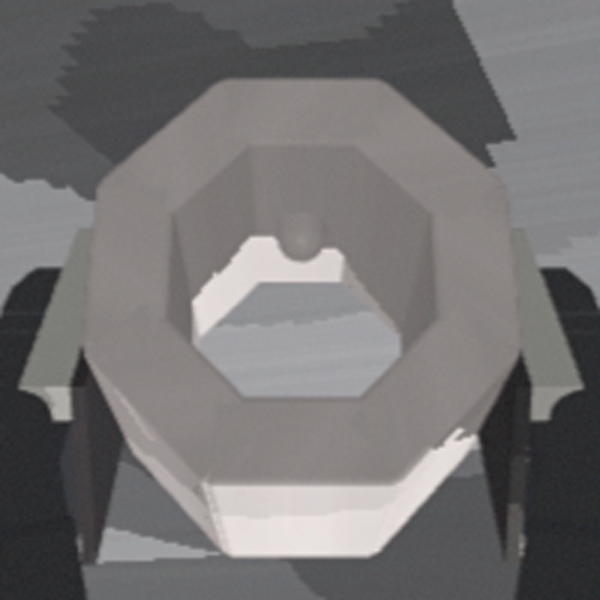

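```bash
cat > pnp.py <<'E'
from h import *
np.set_printoptions(precision=3,suppress=True)
w=pickle.load(open('w5.pkl','rb'))
uv=np.array([(222,78),(382,78),(503,183),(518,350),(395,485),(207,482),(85,355),(97,187)],float)/3+[220,230]
# face frame: X right (tool -y?..) Y up, order clockwise from upper-left
h=22;t=h*np.tan(np.pi/8)
P=np.array([(-t,h,0),(t,h,0),(h,t,0),(h,-t,0),(t,-h,0),(-t,-h,0),(-h,-t,0),(-h,t,0)],float)
f=240/np.tan(np.radians(w["fovy"])/2);K=np.array([[f,0,w["cx"]],[0,f,w["cy"]],[0,0,1]])
ok,rv,tv=cv2.solvePnP(P,uv,K,None,flags=cv2.SOLVEPNP_ITERATIVE)
pr=cv2.projectPoints(P,rv,tv,K,None)[0][:,0]; print("res",np.abs(pr-uv).mean())
F=np.diag([1,-1,-1.]); C=np.eye(4);C[:3,:3]=F@cv2.Rodrigues(rv)[0];C[:3,3]=(F@tv)[:,0]
T=w["mount"]@C
print("tool frame face centre",T[:3,3],"normal",T[:3,2],"nut centre rel grasp",T[:3,3]-22*T[:3,2]+[0,0,manip.grip_depth])
W=np.linalg.inv(w["view"])@C; print("world normal",W[:3,2],"up",W[:3,1],"centre",W[:3,3]-22*W[:3,2])
E
python3 pnp.py
```

```text
res 0.33712582218268494
tool frame face centre [ 17.603   0.785 -28.762] normal [ 0.737 -0.023 -0.675] nut centre rel grasp [1.382 1.287 4.792]
world normal [ 0.946 -0.321  0.042] up [ 0.04  -0.015 -0.999] centre [516.923 180.775  20.632]
```

```bash
python3 inch.py '{"offsets": [[20, -16, 0, -19, 0, 0, 0], [20, -24, 0, -29, 0, 0, 0], [20, -24, 0, -29, 0, 0, 0], [20, -24, 0, -29, 0, 0, 0], [20, -20, 0, -20, 0, 0, 0]]}' && python3 inch.py '{"offsets": [[20, 0, 0, 0, 0, 0.14, 0], [20, 0, 0, 0, 0, 0.14, 0], [20, 0, 0, 0, 0, 0.14, 0], [20, 0, 0, 0, 0, 0.14, 0], [20, 0, 0, 0, 0, 0.14, 0]]}'&& python3 inch.py '{"offsets": [[20, 0, 0, 0, 0, 0.14, 0], [20, 0, 0, 0, 0, 0.14, 0], [20, 0, 0, 0, 0, 0.14, 0], [20, 0, 0, 0, 0, 0.14, 0], [20, 0, 0, 0, 0, 0.14, 0]]}'&& python3 inch.py '{"offsets": [[20, 0, 0, 0, 0, 0.085, 0], [20, 0, 0, 0, 0, 0.085, 0], [20, 0, 0, 0, 0, 0, 0], [20, 0, 0, 0, 0, 0, 0], [20, 0, 0, 0, 0, 0, 0]]}'
cat >> h.py <<'E'
def nut(target,n=(0.9,0,-14.6),a0=(0.766,0,-0.643)):
    s=manip.state(); M=R.from_quat(s["orientation"]).as_matrix()
    c=s["tool_pos"]+M@n; ax=M@a0
    print("t",s["time"],"nut",c.round(1),"axis",ax.round(3),"shift",(M.T@(np.asarray(target)-c)).round(1),"q",s["qpos"].round(2),"F",s["contact_force"].round(1),"T",s["torque"].round(2),"open",round(s["opening"],1),"\nM",M.round(3).tolist())
E
python3 -c "
from h import *
nut((475,-173,150))"
```

```text
time: 7.85
tool_pos: [506.0, 185.9, 177.7]
orientation: [0.925, -0.164, -0.338, -0.06]
contact_force: [0.7, -0.5, -2.3]
opening: 43.4
grip_force: 61.7
time: 8.35
tool_pos: [505.3, 185.8, 175.8]
orientation: [0.985, -0.174, 0.002, 0.001]
contact_force: [0.2, -0.6, -3.3]
opening: 42.7
grip_force: 61.6
time: 8.85
tool_pos: [507.2, 165.8, 187.0]
orientation: [0.935, -0.145, 0.321, 0.049]
contact_force: [0.0, -1.3, -4.3]
opening: 42.8
grip_force: 62.3
time: 9.35
tool_pos: [513.9, 134.3, 212.7]
orientation: [0.915, -0.129, 0.38, 0.044]
contact_force: [0.4, 0.7, -2.9]
opening: 42.9
grip_force: 62.4
t 9.35 nut [504.5 136.8 223.7] axis [ 0.08  -0.041  0.996] shift [ -9.1 307.5  87.3] q [ 0.37 -0.39  2.32 -0.73  0.67  2.68] F [ 0.4  0.7 -2.9] T [0.25 0.68 0.01] open 42.9 
M [[0.678, -0.27, 0.684], [-0.203, -0.963, -0.179], [0.706, -0.018, -0.708]]
```

```bash
python3 inch.py '{"offsets": [[20, 0, 38, 9, 0, 0, 0], [20, 0, 38, 9, 0, 0, 0], [20, 0, 38, 9, 0, 0, 0], [20, 0, 38, 9, 0, 0, 0], [20, 0, 38, 9, 0, 0, 0]]}' && python3 inch.py '{"offsets": [[20, 0, 38, 9, 0, 0, 0], [20, 0, 38, 9, 0, 0, 0], [20, 0, 38, 9, 0, 0, 0], [20, 0, 0, 0, 0, 0.06, 0], [20, 0, 0, 0, 0, 0, 0]]}'; python3 -c "
from h import *
nut((475,-173,150))"
```

```text
time: 9.85
tool_pos: [495.4, -36.1, 180.2]
orientation: [0.916, -0.129, 0.377, 0.043]
contact_force: [1.0, 1.0, -4.3]
opening: 43.0
grip_force: 62.9
time: 10.35
tool_pos: [492.5, -120.3, 163.6]
orientation: [0.908, -0.129, 0.397, 0.045]
contact_force: [-1.0, 0.4, -3.6]
opening: 43.1
grip_force: 63.2
t 10.35 nut [ 482.7 -117.7  174.2] axis [ 0.043 -0.033  0.999] shift [-11.8  55.8  21.2] q [-0.53 -0.61  2.57  0.5   0.42  0.94] F [-1.   0.4 -3.6] T [ 0.18  0.76 -0.03] open 43.1 
M [[0.651, -0.27, 0.709], [-0.198, -0.963, -0.185], [0.732, -0.02, -0.681]]
```

```bash
python3 inch.py '{"offsets": [[20, 0, 0, 0, 0.107, 0, -0.09], [20, 0, 0, 0, 0.107, 0, -0.09], [20, 0, 0, 0, 0.107, 0, -0.09], [20, 0, 0, 0, 0.107, 0, -0.09], [20, 0, 0, 0, 0.107, 0, -0.09]]}' && python3 inch.py '{"offsets": [[20, 0, 0, 0, 0.107, 0, -0.09], [20, 0, 0, 0, 0.107, 0, -0.09], [20, 0, 0, 0, 0.107, 0, -0.09], [20, 0, 0, 0, 0, 0, 0], [20, 0, 0, 0, 0, 0, 0]]}'
cat >> h.py <<'E'
def level(a0=(0.766,0,-0.643)):
    M=R.from_quat(manip.state()["orientation"]).as_matrix(); a=M@a0
    print("level rotvec (tool)",(M.T@np.cross(a,[0,0,1])).round(3))
E
python3 -c "
from h import *
nut((475,-173,150));level()"
```

```text
time: 10.85
tool_pos: [488.9, -118.9, 158.0]
orientation: [0.911, 0.116, 0.388, -0.079]
contact_force: [0.3, -0.7, -4.0]
opening: 42.7
grip_force: 63.3
time: 11.35
tool_pos: [489.1, -119.4, 156.7]
orientation: [0.865, 0.293, 0.371, -0.169]
contact_force: [-0.9, 0.1, -3.5]
opening: 43.1
grip_force: 63.4
t 11.35 nut [ 481.7 -126.5  167.1] axis [ 0.075 -0.036  0.997] shift [-34.1  32.9 -16. ] q [-0.94 -0.04  2.18  0.88  1.28 -0.42] F [-0.9  0.1 -3.5] T [-0.43  0.54  0.05] open 43.1 
M [[0.553, 0.633, 0.542], [0.382, -0.771, 0.51], [0.741, -0.075, -0.667]]
level rotvec (tool) [-0.048  0.035 -0.058]
```

```bash
python3 inch.py '{"offsets": [[20, 0, 0, 0, -0.048, 0.035, -0.058], [20, -11, 11, -5, 0, 0, 0], [20, -11, 11, -5, 0, 0, 0], [20, -12, 11, -6, 0, 0, 0], [20, 0, 0, 0, 0, 0, 0]]}' ; python3 inch.py '{"offsets": [[20, 0, 0, 0, 0, 0, 0], [20, 0, 0, 0, 0, 0, 0]]}'; python3 -c "
from h import *
nut((475,-173,125));level()
im=wrist('w6'); print(px(im,(475,-173,100)),px(im,(475,-173,100+50)))
s=manip.get_image('scene');t=manip.get_image('top')
o=np.zeros((480,800,3),np.uint8);o[:,:400]=im['color'][:480,120:520]
o[:240,400:]=cv2.resize(s['color'][150:270,140:340],None,fx=2,fy=2);o[240:,400:]=cv2.resize(t['color'][240:360,310:510],None,fx=2,fy=2);cv2.imwrite('pics/mix.png',o)"
```

```text
time: 11.85
tool_pos: [483.6, -167.5, 141.9]
orientation: [0.853, 0.306, 0.398, -0.141]
contact_force: [-0.3, -0.2, -3.7]
opening: 43.1
grip_force: 63.4
time: 12.05
tool_pos: [483.7, -165.7, 142.2]
orientation: [0.852, 0.307, 0.399, -0.142]
contact_force: [-0.4, -0.2, -2.6]
opening: 43.0
grip_force: 63.4
t 12.05 nut [ 475.5 -172.4  152.2] axis [-0.003  0.001  1.   ] shift [-21.3   0.   16.9] q [-1.04  0.04  2.16  0.91  1.28 -0.59] F [-0.4 -0.2 -2.6] T [-0.51  0.61 -0.03] open 43.0 
M [[0.493, 0.637, 0.593], [0.41, -0.771, 0.487], [0.767, 0.003, -0.642]]
level rotvec (tool) [ 0.002 -0.002  0.002]
[321.51566661 374.95644394] [322.56445534 342.59715035]
```

View pics/mix.png

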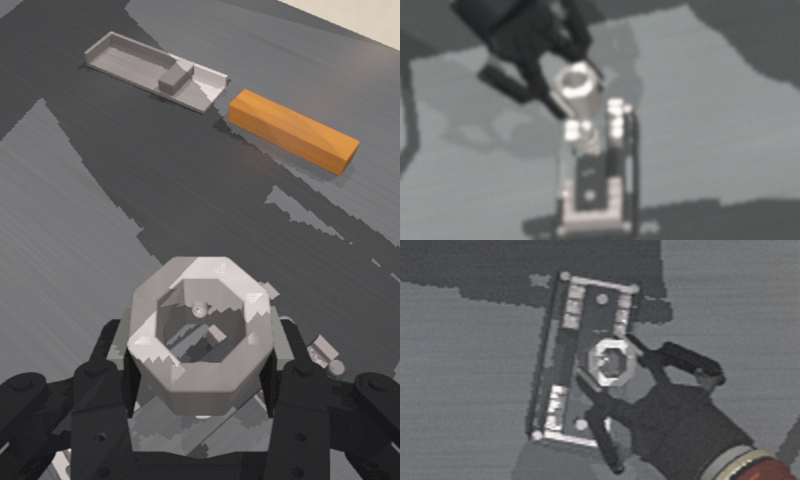

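```bash
python3 -c "
from h import *
t=pickle.load(open('top.pkl','rb')); s=pickle.load(open('scene.pkl','rb'))
print(at(t,(416,300),174.2),at(t,(408.5,300.5),100),at(s,(228.5,190),174.2), px(s,(475,-173,100)), px(t,(475,-173,100)))
g=np.zeros((480,800,3),np.uint8)
g[:480,:400]=cv2.resize(s['color'][180:260,205:272],(400,480),interpolation=2)
g[:400,400:]=cv2.resize(t['color'][280:320,388:428],(400,400),interpolation=2)
cv2.imwrite('pics/g.png',g)"
```

```text
[ 475.80852299 -172.98091242  174.2       ] [ 474.95305037 -171.34778438  100.        ] [ 474.16952321 -169.26899842  174.2       ] [231.97346284 211.84821156] [409.32581255 300.46567643]
```

View pics/g.png

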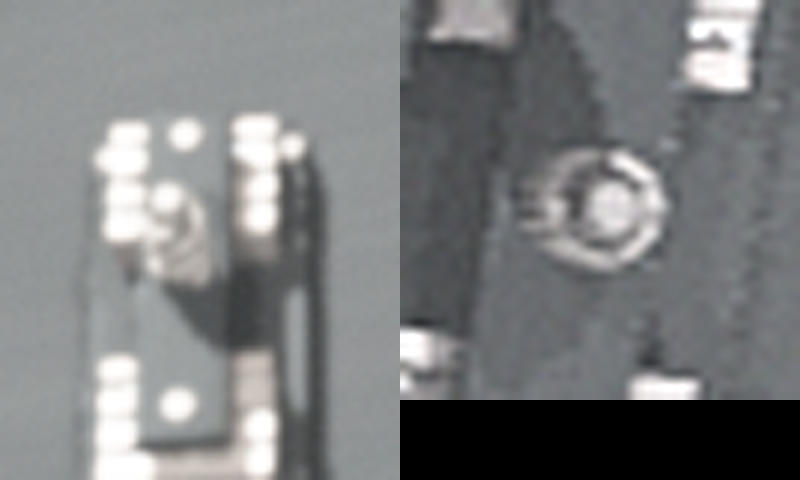

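```bash
python3 inch.py '{"offsets": [[20, -7.7, 0, 6.4, 0, 0, 0], [20, -7.7, 0, 6.4, 0, 0, 0], [20, -7.7, 0, 6.4, 0, 0, 0], [20, -3.8, 0, 3.2, 0, 0, 0], [20, 0, 0, 0, 0, 0, 0]]}'; python3 -c "
from h import *
nut((475,-173,100))"; python3 inch.py '{"offsets": [[20, -3.8, 0, 3.2, 0, 0, 0], [20, -3.8, 0, 3.2, 0, 0, 0], [20, -2.3, 0, 1.9, 0, 0, 0], [20, 0, 0, 0, 0, 0, 0]]}'; python3 -c "
from h import *
nut((475,-173,95))"
```

```text
time: 12.7
tool_pos: [483.3, -166.4, 105.4]
orientation: [0.852, 0.306, 0.399, -0.143]
contact_force: [0.4, 0.5, -3.5]
opening: 42.8
grip_force: 63.5
t 12.7 nut [ 475.1 -173.1  115.5] axis [-0.002 -0.002  1.   ] shift [-11.9  -0.1   9.9] q [-1.04  0.12  2.16  0.93  1.23 -0.66] F [ 0.4  0.5 -3.5] T [-0.57  0.63  0.04] open 42.8 
M [[0.495, 0.636, 0.592], [0.408, -0.771, 0.489], [0.768, -0.0, -0.641]]
time: 13.1
tool_pos: [483.8, -167.0, 93.5]
orientation: [0.852, 0.307, 0.399, -0.142]
contact_force: [0.7, 0.4, -4.3]
opening: 43.2
grip_force: 63.4
t 13.1 nut [ 475.5 -173.7  103.5] axis [-0.003  0.     1.   ] shift [-6.5 -0.9  5.5] q [-1.04  0.15  2.16  0.94  1.21 -0.69] F [ 0.7  0.4 -4.3] T [-0.48  0.6  -0.03] open 43.2 
M [[0.494, 0.636, 0.593], [0.409, -0.771, 0.487], [0.767, 0.002, -0.641]]
```

No contact; the bore is over the tip. Continue down in small steps.

```bash
python3 inch.py '{"offsets": [[20, -1.5, 0, 1.3, 0, 0, 0], [20, -1.5, 0, 1.3, 0, 0, 0], [20, -1.5, 0, 1.3, 0, 0, 0], [20, 0, 0, 0, 0, 0, 0]]}'; python3 inch.py '{"offsets": [[20, -1.5, 0, 1.3, 0, 0, 0], [20, -1.5, 0, 1.3, 0, 0, 0], [20, 0, 0, 0, 0, 0, 0]]}';python3 -c "
from h import *
nut((475,-173,95))"
```

```text
time: 13.5
tool_pos: [483.8, -166.9, 87.7]
orientation: [0.852, 0.307, 0.399, -0.142]
contact_force: [0.5, 0.1, -3.8]
opening: 43.1
grip_force: 63.4
time: 13.8
tool_pos: [483.9, -166.9, 83.7]
orientation: [0.852, 0.307, 0.399, -0.142]
contact_force: [-0.3, 0.1, -3.7]
opening: 43.1
grip_force: 63.4
t 13.8 nut [ 475.7 -173.6   93.7] axis [-0.003  0.     1.   ] shift [ 0.9 -0.9 -0.9] q [-1.04  0.18  2.16  0.95  1.2  -0.71] F [-0.3  0.1 -3.7] T [-0.53  0.56 -0.02] open 43.1 
M [[0.493, 0.636, 0.593], [0.409, -0.771, 0.487], [0.767, 0.002, -0.641]]
```

```bash
for i in 1 ; do :; done; python3 inch.py '{"offsets": [[20, -1.5, 0, 1.3, 0, 0, 0], [20, -1.5, 0, 1.3, 0, 0, 0], [20, 0, 0, 0, 0, 0, 0]]}'; python3 inch.py '{"offsets": [[20, -1.5, 0, 1.3, 0, 0, 0], [20, -1.5, 0, 1.3, 0, 0, 0], [20, 0, 0, 0, 0, 0, 0]]}';python3 -c "
from h import *
nut((475,-173,95))"
```

```text
time: 14.1
tool_pos: [483.9, -166.8, 79.7]
orientation: [0.852, 0.307, 0.399, -0.142]
contact_force: [0.6, -0.5, -4.2]
opening: 42.9
grip_force: 63.4
time: 14.4
tool_pos: [484.0, -166.7, 75.7]
orientation: [0.852, 0.307, 0.399, -0.142]
contact_force: [1.0, -0.5, -3.4]
opening: 43.2
grip_force: 63.4
t 14.4 nut [ 475.8 -173.5   85.7] axis [-0.003  0.     1.   ] shift [ 6.9 -0.8 -6.2] q [-1.04  0.2   2.16  0.96  1.19 -0.72] F [ 1.  -0.5 -3.4] T [-0.52  0.62 -0.02] open 43.2 
M [[0.494, 0.637, 0.593], [0.409, -0.771, 0.487], [0.767, 0.002, -0.641]]
```

```bash
python3 inch.py '{"offsets": [[20, -0.8, 0, 0.65, 0, 0, 0], [20, -0.8, 0, 0.65, 0, 0, 0], [20, 0, 0, 0, 0, 0, 0]]}'; python3 inch.py '{"offsets": [[20, -0.8, 0, 0.65, 0, 0, 0], [20, -0.8, 0, 0.65, 0, 0, 0], [20, 0, 0, 0, 0, 0, 0]]}';python3 -c "
from h import *
nut((475,-173,95))"
```

```text
time: 14.7
tool_pos: [484.0, -166.9, 73.8]
orientation: [0.852, 0.307, 0.399, -0.142]
contact_force: [0.1, 0.4, -4.4]
opening: 43.5
grip_force: 63.4
time: 15.0
tool_pos: [484.1, -167.0, 71.9]
orientation: [0.852, 0.307, 0.399, -0.142]
contact_force: [0.9, 0.2, -2.8]
opening: 43.1
grip_force: 63.4
t 15.0 nut [ 475.9 -173.8   82. ] axis [-0.004  0.001  1.   ] shift [ 9.8 -1.2 -8.5] q [-1.04  0.2   2.16  0.96  1.19 -0.73] F [ 0.9  0.2 -2.8] T [-0.5   0.55 -0.02] open 43.1 
M [[0.493, 0.636, 0.593], [0.41, -0.771, 0.487], [0.768, 0.003, -0.641]]
```

```bash
python3 inch.py '{"offsets": [[20, -0.8, 0, 0.65, 0, 0, 0], [20, 0, 0, 0, 0, 0, 0]]}'; python3 inch.py '{"offsets": [[20, -0.8, 0, 0.65, 0, 0, 0], [20, 0, 0, 0, 0, 0, 0]]}';python3 inch.py '{"offsets": [[20, -0.8, 0, 0.65, 0, 0, 0], [20, 0, 0, 0, 0, 0, 0]]}';python3 -c "
from h import *
nut((475,-173,95))
s=manip.get_image('scene');t=manip.get_image('top')
o=np.zeros((480,800,3),np.uint8)
o[:,:400]=cv2.resize(s['color'][160:280,190:290],None,fx=4,fy=4,interpolation=2);o[:,400:]=cv2.resize(t['color'][250:370,355:455],None,fx=4,fy=4,interpolation=2);cv2.imwrite('pics/mix2.png',o)"
```

```text
time: 15.2
tool_pos: [484.5, -167.1, 71.4]
orientation: [0.852, 0.307, 0.4, -0.142]
contact_force: [1.5, 0.2, 0.7]
opening: 43.1
grip_force: 63.7
time: 15.4
tool_pos: [484.7, -167.2, 71.0]
orientation: [0.852, 0.307, 0.4, -0.142]
contact_force: [-1.1, 0.9, 5.3]
opening: 43.0
grip_force: 64.3
time: 15.6
tool_pos: [484.9, -167.2, 70.8]
orientation: [0.851, 0.307, 0.401, -0.142]
contact_force: [-3.4, 1.5, 12.0]
opening: 42.9
grip_force: 64.9
t 15.6 nut [ 476.7 -173.9   80.8] axis [-0.007 -0.001  1.   ] shift [10.5 -1.7 -9.6] q [-1.04  0.21  2.16  0.96  1.19 -0.74] F [-3.4  1.5 12. ] T [ 0.79 -0.44  0.36] open 42.9 
M [[0.49, 0.637, 0.595], [0.409, -0.771, 0.488], [0.77, 0.004, -0.639]]
```

View pics/mix2.png

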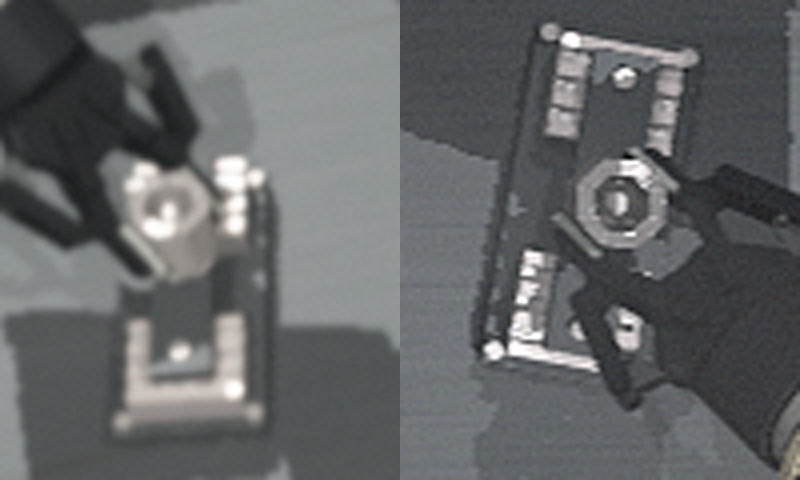

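```bash
python3 inch.py '{"offsets": [[20, 0.8, 0, -0.65, 0, 0, 0], [20, 0.5, 0, -0.4, 0, 0, 0], [85, 0, 0, 0, 0, 0, 0], [85, 0, 0, 0, 0, 0, 0], [85, 0, 0, 0, 0, 0, 0]]}'; python3 inch.py '{"offsets": [[85, 0, 0, 0, 0, 0, 0], [85, 0, 0, 0, 0, 0, 0], [85, 0, 0, -10, 0, 0, 0], [85, 0, 0, -25, 0, 0, 0], [85, 0, 0, -35, 0, 0, 0]]}'; python3 inch.py '{"offsets": [[85, 0, 0, -40, 0, 0, 0], [85, 0, 0, -20, 0, -0.14, 0], [85, 0, 0, 0, 0, -0.14, 0], [85, 0, 0, 0, 0, -0.14, 0], [85, 0, 0, 0, 0, -0.14, 0]]}'; python3 inch.py '{"offsets": [[85, 0, 0, 0, 0, -0.14, 0], [85, 0, 0, -15, 0, -0.14, 0], [85, 0, 0, 0, 0, 0, 0], [85, 0, 0, 0, 0, 0, 0], [85, 0, 0, 0, 0, 0, 0]]}'; python3 -c "
from h import *
where((475.5,-173,130),0)
t=manip.get_image('top'); t0=pickle.load(open('top.pkl','rb')); pickle.dump(t,open('top2.pkl','wb'))
g=cv2.cvtColor(t['color'],cv2.COLOR_BGR2GRAY).astype(int)
print(px(t,(475.5,-173,104)));print(g[286:316:2,394:426:2])"
```

```text
time: 16.2
tool_pos: [483.8, -166.8, 70.1]
orientation: [0.852, 0.307, 0.399, -0.142]
contact_force: [-0.0, -0.3, 0.8]
opening: 83.5
grip_force: 0.0
time: 16.7
tool_pos: [441.5, -200.1, 115.3]
orientation: [0.852, 0.307, 0.399, -0.144]
contact_force: [0.3, -0.6, 0.3]
opening: 85.3
grip_force: 0.0
time: 17.2
tool_pos: [406.7, -232.1, 155.7]
orientation: [0.93, 0.333, 0.146, -0.049]
contact_force: [0.5, -0.2, -0.3]
opening: 84.9
grip_force: 0.0
time: 17.7
tool_pos: [403.9, -231.9, 167.6]
orientation: [0.941, 0.338, 0.017, -0.006]
contact_force: [-0.2, -0.5, -0.5]
opening: 84.7
grip_force: 0.0
tcp [ 403.9 -231.9  167.6] grasp [ 403.4 -232.3  186.3] tilt [[0.771, 0.636, 0.028], [0.635, -0.772, 0.023], [0.036, 0.001, -0.999]] q [-0.72 -0.12  2.01  0.04  1.25  0.15] shift [91.2  0.  59.7] F [-0.2 -0.5 -0.5] T [-0.02  0.02  0.02] open 84.68856004418645
[409.65422169 300.21167989]
[[ 76  75  63  89  86  88  87  82  82 106 116 168 234 246 225 112]
 [ 72  74  71  86  81  84  87  82  85  76 119 140 180 249 221 119]
 [ 82  77  72  86  89  97 105 137 110  87  77  96  85 111 106 133]
 [ 75  84  76  98  98 117 142 141 146 133 223 240  76 114 110 112]
 [ 79  77  86  96 188 196 139 127 108 131 254 228 197  99 118 118]
 [ 77  87  84 110 187 197 110  86 214 125  85 241 220 180 115 111]
 [ 80  87  89 119 139 101  88 173 163  97  80  79 246 245 139 110]
 [ 80  87  89 123 140 105 100 224 223 143  87  78 192 217 130 112]
 [ 78  89  86 132 147  93  87 184 218  88  86  81 199 229 115 113]
 [ 76  94  84 134 138 114 105  84  82  84  81  74 238 218 109 111]
 [ 78  94  91  91 146 140  95  91  81 108  86 195 234 235 104 107]
 [ 74  95 108  89 128 147 149 138 105  80 221 221 225 126 108 114]
 [ 70 104 107 103  85 128 138 141 137 227 225 236  94 109 106 119]
 [ 70 111 104 107  98  97  92 101 122 204 194 105 109 115 110 112]
 [109 106 112 106 111  95  99 100  99  88  95 113 109 114 109 113]]
```

```bash
python3 inch.py '{"offsets": [[85, 0, 0, 0, 0, -0.036, 0], [85, 31, 0, 0, 0, 0, -0.14], [85, 0, 0, 0, 0, 0, -0.14], [85, 0, 0, 0, 0, 0, -0.14], [85, 0, 0, 0, 0, 0, -0.14]]}'; python3 inch.py '{"offsets": [[85, 0, 0, 0, 0, 0, -0.14], [85, 0, 0, 0, 0, 0, -0.14], [85, 0, 0, 0, 0, 0, -0.14], [85, 0, 0, 0, 0, 0, -0.14], [85, 0, 0, 0, 0, 0, -0.14]]}';python3 inch.py '{"offsets": [[85, 0, 0, 0, 0, 0, -0.14], [85, 0, 0, 0, 0, 0, -0.14], [85, 0, 0, 0, 0, 0, -0.14], [85, 0, 0, 0, 0, 0, -0.14], [85, 0, 0, 0, 0, 0, -0.14]]}'; python3 inch.py '{"offsets": [[85, 0, 0, 0, 0, 0, -0.14], [85, 0, 0, 0, 0, 0, -0.14], [85, 0, 0, 0, 0, 0, -0.116], [85, 0, 0, 0, 0, 0, 0], [85, 0, 0, 0, 0, 0, 0]]}'; python3 -c "
from h import *
where((475.5,-173,130),0)"
```

```text
time: 18.25
tool_pos: [427.6, -212.7, 167.4]
orientation: [0.81, 0.586, -0.0, 0.0]
contact_force: [0.9, -0.3, -0.4]
opening: 85.0
grip_force: 0.0
time: 18.75
tool_pos: [427.4, -213.0, 167.5]
orientation: [0.56, 0.828, -0.0, 0.0]
contact_force: [0.1, 0.5, -0.2]
opening: 85.0
grip_force: 0.0
time: 19.25
tool_pos: [427.4, -213.0, 167.5]
orientation: [0.242, 0.97, -0.0, -0.0]
contact_force: [-0.7, 0.3, 0.3]
opening: 85.1
grip_force: 0.0
time: 19.75
tool_pos: [428.0, -212.8, 167.9]
orientation: [0.05, 0.999, -0.001, 0.0]
contact_force: [-0.6, 0.8, 0.1]
opening: 85.1
grip_force: 0.0
tcp [ 428.  -212.8  167.9] grasp [ 428.  -212.8  186.6] tilt [[-0.995, 0.101, 0.0], [0.101, 0.995, -0.002], [-0.0, -0.002, -1.0]] q [-0.63 -0.08  1.97 -0.    1.25 -2.1 ] shift [-43.3  44.4  56.5] F [-0.6  0.8  0.1] T [ 0.03 -0.01 -0.04] open 85.09510584233944
```

```bash
python3 inch.py '{"offsets": [[85, -22, 22, 0, 0, 0, 0], [85, -21.5, 22, 0, 0, 0, 0], [85, 0, 0, 0, 0, 0, 0], [85, 0, 0, 0, 0, 0, 0], [85, 0, 0, 0, 0, 0, 0]]}'; python3 -c "
from h import *
where((475.6,-173.3,90),0)
im=wrist('w7')
g=cv2.cvtColor(im['color'],cv2.COLOR_BGR2GRAY)
p=px(im,(475.6,-173.3,104)); print(p)
# nut outline: bright blob around prediction
x,y=p.astype(int); sub=g[y-60:y+60,x-60:x+60]; print(sub[::6,::6].astype(int))"
```

```text
time: 20.25
tool_pos: [475.6, -173.0, 168.1]
orientation: [0.049, 0.999, -0.001, -0.0]
contact_force: [-0.5, -0.7, -0.4]
opening: 85.5
grip_force: 0.0
tcp [ 475.6 -173.   168.1] grasp [ 475.6 -172.9  186.8] tilt [[-0.995, 0.097, -0.0], [0.097, 0.995, -0.003], [-0.0, -0.003, -1.0]] q [-0.5  -0.01  1.9  -0.    1.25 -1.98] shift [-0.  -0.1 96.8] F [-0.5 -0.7 -0.4] T [-0.02 -0.    0.01] open 85.48059023820672
[320.12958829 266.17437248]
[[114 120 121 121 120 124 106 106 109 107 107 108 113 118 113  80  86  89
   89  89]
 [108 121 121 123 122 122 107 150 147 151 151 152 151 107 112  75  91  87
  130 129]
 [105 130 123 123 122 122 151 148 148 154 152 151 147 112 101  73  89  87
  117 129]
 [111 131 122 123 125 150 150 147 149 152 154 150 138 112 116  71  85  89
  120 132]
 [116 130 124 124 144 150 207 215 209 211 210 209 206 115 113 110  82  87
  131 131]
 [114 132 126 125 149 210 207 219 211 211 209 210 212 213 109 111  86  86
  131 125]
 [120 130 126 138 211 212 209 186  98  87 119 106 215 215 215 113  80  88
  131 112]
 [120 121 126 206 209 213 158 111  87  94  95  88 110 210 210 211  9
[... 337 characters left out ...]
  87  87
   88  82]
 [133 123 195 209 212 211 116 112 149 151 151 151 148 212 233 211 175  88
   82  81]
 [123 122 219 202 214 213 214 121 150 151 153 149 212 216 215 206 172  85
   73  83]
 [123 118 231 225 220 217 217 211 213 213 216 228 212 215 184 103 129  86
   75  82]
 [124 121 207 226 218 128 212 215 212 216 215 225 213 123 176 176 163  85
   81  79]
 [123 120 211 224 183 129 127 127 126 105 117 129  81 123 178 176 117  88
   80  80]
 [123 131 231 224 203 128 125 130 127 126  84  83  79 135 140 165  80  87
   83  82]
 [155 148 231 219 219 129 129 128 124 127 130  82  81 147 175 146  86  87
   82  81]
 [212 216 192 215 217 129 128 114 210 182 128 122  82 175 175 174  61  77
   81  82]]
```

```bash
python3 inch.py '{"offsets": [[85, 0, -1.5, 40, 0, 0, 0], [85, 0, 0, 40, 0, 0, 0], [85, 0, 0, 16.5, 0, 0, 0], [85, 0, 0, 0, 0, 0, 0], [85, 0, 0, 0, 0, 0, 0]]}'; python3 -c "
from h import *
where((475.6,-173.3,90),0)"; python3 inch.py '{"offsets": [[20, 0, 0, 0, 0, 0, 0], [20, 0, 0, 0, 0, 0, 0], [20, 0, 0, 0, 0, 0, 0], [20, 0, 0, 0, 0, 0, 0], [20, 0, 0, 0, 0, 0, 0]]}'; python3 -c "
from h import *
where((475.6,-173.3,90),0)"
```

```text
time: 20.8
tool_pos: [476.1, -174.9, 72.4]
orientation: [0.048, 0.999, -0.001, 0.0]
contact_force: [0.4, -0.3, 0.6]
opening: 85.3
grip_force: 0.0
tcp [ 476.1 -174.9   72.4] grasp [ 476.1 -174.9   91.1] tilt [[-0.995, 0.097, 0.001], [0.097, 0.995, -0.003], [-0.001, -0.003, -1.0]] q [-0.51  0.12  1.96 -0.    1.06 -1.98] shift [0.7 1.5 1.1] F [ 0.4 -0.3  0.6] T [ 0.04 -0.01  0.02] open 85.29196009670989
time: 21.3
tool_pos: [477.6, -175.5, 73.5]
orientation: [0.048, 0.999, -0.003, 0.002]
contact_force: [-0.1, -2.8, 6.4]
opening: 43.3
grip_force: 60.7
tcp [ 477.6 -175.5   73.5] grasp [ 477.6 -175.4   92.2] tilt [[-0.995, 0.095, 0.004], [0.095, 0.995, -0.005], [-0.004, -0.005, -1.0]] q [-0.51  0.12  1.96 -0.    1.06 -1.98] shift [2.2 1.9 2.2] F [-0.1 -2.8  6.4] T [-0.63 -0.02 -0.  ] open 43.32325568387121
```

```bash
python3 inch.py '{"offsets": [[20, 0, -0.5, 0.5, 0, 0, 0.14], [20, 0, 0, 0.5, 0, 0, 0.14], [20, 0, 0, 0.5, 0, 0, 0.14], [20, 0, 0, 0.5, 0, 0, 0.14], [20, 0, 0, 0.5, 0, 0, 0.14]]}'; python3 -c "
from h import *
where((475.6,-173.3,90),0)"
```

```text
time: 21.8
tool_pos: [476.6, -175.3, 70.7]
orientation: [0.39, 0.921, -0.002, 0.001]
contact_force: [-2.1, -0.4, 9.0]
opening: 43.5
grip_force: 61.2
tcp [ 476.6 -175.3   70.7] grasp [ 476.6 -175.2   89.4] tilt [[-0.696, 0.718, 0.001], [0.718, 0.696, -0.004], [-0.004, -0.002, -1.0]] q [-0.51  0.12  1.96 -0.    1.05 -1.27] shift [ 2.1  0.6 -0.6] F [-2.1 -0.4  9. ] T [-0.04  0.58  0.04] open 43.49169942053949
```

```bash
python3 inch.py '{"offsets": [[20, 0, 0, 0.54, 0, 0, 0.14], [20, 0, 0, 0.54, 0, 0, 0.14], [20, 0, 0, 0.54, 0, 0, 0.14], [20, 0, 0, 0.54, 0, 0, 0.14], [20, 0, 0, 0.54, 0, 0, 0.14]]}'; python3 -c "
from h import *
where((475.6,-173.3,90),0)"; python3 inch.py '{"offsets": [[20, 0, 0, 0.54, 0, 0, 0.14], [20, 0, 0, 0.54, 0, 0, 0.14], [20, 0, 0, 0.54, 0, 0, 0.14]]}'; python3 -c "
from h import *
where((475.6,-173.3,90),0)"
```

```text
time: 22.3
tool_pos: [477.0, -175.0, 68.2]
orientation: [0.682, 0.731, -0.0, 0.002]
contact_force: [-2.1, 0.0, 10.0]
opening: 43.6
grip_force: 61.0
tcp [ 477.  -175.    68.2] grasp [ 476.9 -174.9   86.9] tilt [[-0.069, 0.998, 0.002], [0.998, 0.069, -0.003], [-0.003, 0.002, -1.0]] q [-0.51  0.13  1.96 -0.    1.05 -0.57] shift [ 1.7 -1.2 -3.1] F [-2.1  0.  10. ] T [-0.05  0.52 -0.03] open 43.59168394130187
time: 22.6
tool_pos: [476.5, -175.3, 66.6]
orientation: [0.819, 0.573, -0.001, 0.002]
contact_force: [-4.5, -0.2, 11.4]
opening: 43.2
grip_force: 61.2
tcp [ 476.5 -175.3   66.6] grasp [ 476.5 -175.2   85.3] tilt [[0.343, 0.939, 0.001], [0.939, -0.343, -0.004], [-0.003, 0.002, -1.0]] q [-0.51  0.13  1.97 -0.    1.05 -0.15] shift [ 1.4 -1.5 -4.7] F [-4.5 -0.2 11.4] T [-0.05  0.81  0.05] open 43.16604131544033
```

```bash
python3 inch.py '{"offsets": [[20, 0, -0.8, 0.54, 0, 0, 0.14], [20, 0, 0, 0.54, 0, 0, 0.14], [20, 0, 0, 0.54, 0, 0, 0.14], [20, 0, 0, 0.54, 0, 0, 0.14]]}'; python3 -c "
from h import *
where((475.6,-173.3,90),0)"; python3 inch.py '{"offsets": [[20, 0, 0, 0.54, 0, 0, 0.14], [20, 0, 0, 0.54, 0, 0, 0.14], [20, 0, 0, 0.54, 0, 0, 0.14]]}'; python3 -c "
from h import *
where((475.6,-173.3,90),0)"
```

```text
time: 23.0
tool_pos: [475.9, -174.9, 64.4]
orientation: [0.946, 0.324, -0.0, 0.002]
contact_force: [-4.3, 0.5, 11.0]
opening: 43.5
grip_force: 61.2
tcp [ 475.9 -174.9   64.4] grasp [ 475.9 -174.9   83.1] tilt [[0.79, 0.614, 0.001], [0.614, -0.79, -0.004], [-0.001, 0.004, -1.0]] q [-0.51  0.13  1.97 -0.    1.04  0.41] shift [ 0.7 -1.4 -6.9] F [-4.3  0.5 11. ] T [0.09 0.75 0.08] open 43.45204494983864
time: 23.3
tool_pos: [475.6, -174.6, 62.9]
orientation: [0.993, 0.12, 0.0, 0.002]
contact_force: [-5.9, 1.4, 14.1]
opening: 43.5
grip_force: 61.2
tcp [ 475.6 -174.6   62.9] grasp [ 475.6 -174.5   81.6] tilt [[0.971, 0.238, 0.0], [0.238, -0.971, -0.003], [-0.0, 0.003, -1.0]] q [-0.51  0.13  1.97 -0.    1.04  0.83] shift [ 0.3 -1.2 -8.4] F [-5.9  1.4 14.1] T [0.36 0.93 0.17] open 43.520285475069514
```

```bash
python3 inch.py '{"offsets": [[20, -0.7, 0, 0.4, 0, 0, 0.1], [20, 0, 0, 0.4, 0, 0, 0.1], [20, 0, 0, 0.4, 0, 0, 0.1]]}'; python3 -c "
from h import *
where((475.6,-173.3,90),0)"; python3 inch.py '{"offsets": [[20, 0, 0, 0.4, 0, 0, 0.1], [20, 0, 0, 0.4, 0, 0, 0.1], [20, 0, 0, 0.4, 0, 0, 0.1]]}'; python3 -c "
from h import *
where((475.6,-173.3,90),0)"
```

```text
time: 23.6
tool_pos: [475.4, -174.4, 61.8]
orientation: [1.0, -0.029, 0.001, 0.001]
contact_force: [-4.8, 3.6, 13.6]
opening: 43.3
grip_force: 61.3
tcp [ 475.4 -174.4   61.8] grasp [ 475.3 -174.3   80.5] tilt [[0.998, -0.058, 0.001], [-0.058, -0.998, -0.002], [0.002, 0.002, -1.0]] q [-0.51  0.13  1.97 -0.    1.04  1.12] shift [ 0.2 -1.  -9.5] F [-4.8  3.6 13.6] T [0.69 0.56 0.1 ] open 43.328693011117686
time: 23.9
tool_pos: [475.3, -174.1, 60.6]
orientation: [0.984, -0.178, 0.001, 0.001]
contact_force: [-5.5, 5.3, 15.8]
opening: 43.3
grip_force: 61.3
tcp [ 475.3 -174.1   60.6] grasp [ 475.2 -174.    79.3] tilt [[0.937, -0.35, 0.001], [-0.35, -0.937, -0.002], [0.002, 0.001, -1.0]] q [-0.51  0.13  1.97 -0.    1.03  1.42] shift [  0.1  -0.8 -10.7] F [-5.5  5.3 15.8] T [0.97 0.66 0.12] open 43.29541017447844
```

```bash
python3 inch.py '{"offsets": [[20, -0.7, -0.4, 0.4, 0, 0, 0.1], [20, 0, 0, 0.4, 0, 0, 0.1], [20, 0, 0, 0.4, 0, 0, 0.1]]}'; python3 -c "
from h import *
where((475.6,-173.3,90),0)"; python3 inch.py '{"offsets": [[20, 0, 0, 0.4, 0, 0, 0.1], [20, 0, 0, 0.4, 0, 0, 0.1]]}'; python3 -c "
from h import *
where((475.6,-173.3,90),0)"
```

```text
time: 24.2
tool_pos: [475.4, -173.6, 59.6]
orientation: [0.946, -0.323, 0.002, 0.001]
contact_force: [-2.4, 4.2, 13.5]
opening: 43.4
grip_force: 61.0
tcp [ 475.4 -173.6   59.6] grasp [ 475.4 -173.6   78.3] tilt [[0.791, -0.611, 0.003], [-0.611, -0.791, -0.002], [0.004, 0.0, -1.0]] q [-0.51  0.13  1.97 -0.    1.03  1.72] shift [  0.1  -0.4 -11.7] F [-2.4  4.2 13.5] T [0.77 0.19 0.13] open 43.40495249647823
time: 24.4
tool_pos: [475.5, -173.4, 58.8]
orientation: [0.909, -0.416, 0.002, 0.0]
contact_force: [-3.1, 5.8, 14.0]
opening: 43.7
grip_force: 60.9
tcp [ 475.5 -173.4   58.8] grasp [ 475.4 -173.4   77.5] tilt [[0.654, -0.756, 0.003], [-0.756, -0.654, -0.002], [0.003, -0.001, -1.0]] q [-0.51  0.14  1.97 -0.    1.03  1.92] shift [  0.1  -0.2 -12.5] F [-3.1  5.8 14. ] T [1.03 0.05 0.12] open 43.67837520376223
```

```bash
python3 inch.py '{"offsets": [[20, 0, -0.4, 0.4, 0, 0, 0.1], [20, 0, 0, 0.4, 0, 0, 0.1], [20, 0, 0, 0.4, 0, 0, 0.1]]}'; python3 -c "
from h import *
where((475.6,-173.3,90),0)"; python3 inch.py '{"offsets": [[20, 0, 0, 0.4, 0, 0, 0.1], [20, 0, 0, 0.4, 0, 0, 0.1], [20, 0, 0, 0.4, 0, 0, 0.1]]}'; python3 -c "
from h import *
where((475.6,-173.3,90),0)"
```

```text
time: 24.7
tool_pos: [476.5, -173.0, 58.3]
orientation: [0.837, -0.547, 0.002, -0.0]
contact_force: [-3.6, 8.1, 19.7]
opening: 43.4
grip_force: 60.9
tcp [ 476.5 -173.    58.3] grasp [ 476.4 -172.9   77. ] tilt [[0.401, -0.916, 0.004], [-0.916, -0.401, -0.002], [0.003, -0.003, -1.0]] q [-0.5   0.14  1.97  0.    1.03  2.22] shift [  0.1   0.8 -13. ] F [-3.6  8.1 19.7] T [ 1.27 -0.1   0.26] open 43.41673736174227
time: 25.0
tool_pos: [477.0, -173.3, 57.8]
orientation: [0.746, -0.666, 0.003, -0.001]
contact_force: [-5.5, 9.5, 24.5]
opening: 43.5
grip_force: 59.4
tcp [ 477.  -173.3   57.8] grasp [ 476.9 -173.2   76.5] tilt [[0.113, -0.994, 0.005], [-0.994, -0.113, -0.003], [0.003, -0.005, -1.0]] q [-0.5   0.14  1.97  0.    1.02  2.52] shift [ -0.    1.2 -13.5] F [-5.5  9.5 24.5] T [1.08 0.09 0.39] open 43.455097017965926
```

```bash
python3 inch.py '{"offsets": [[20, 0, 0, -1, 0, 0, 0], [20, 0, 0, -1, 0, 0, 0], [20, 0, 0, 0, 0, 0, 0]]}'; python3 -c "
from h import *
where((475.6,-173.3,90),0)"; python3 inch.py '{"offsets": [[20, 0, 0, 0, 0, 0, 0.06], [20, 0, 0, 0, 0, 0, 0.05], [20, 0, 0, 0, 0, 0, 0]]}'; python3 -c "
from h import *
where((475.6,-173.3,90),0)"
```

```text
time: 25.3
tool_pos: [476.8, -173.3, 58.0]
orientation: [0.747, -0.665, 0.003, -0.001]
contact_force: [4.0, 4.8, 5.2]
opening: 43.1
grip_force: 60.8
tcp [ 476.8 -173.3   58. ] grasp [ 476.7 -173.2   76.7] tilt [[0.117, -0.993, 0.005], [-0.993, -0.117, -0.003], [0.003, -0.005, -1.0]] q [-0.5   0.14  1.97  0.    1.02  2.52] shift [ -0.    1.  -13.3] F [4.  4.8 5.2] T [ 0.41 -0.83  0.05] open 43.105682177378085
time: 25.6
tool_pos: [476.4, -173.3, 58.0]
orientation: [0.709, -0.705, 0.002, -0.001]
contact_force: [1.8, 4.0, 7.1]
opening: 43.2
grip_force: 61.1
tcp [ 476.4 -173.3   58. ] grasp [ 476.3 -173.2   76.7] tilt [[0.006, -1.0, 0.004], [-1.0, -0.006, -0.003], [0.003, -0.004, -1.0]] q [-0.5   0.14  1.97 -0.    1.03  2.63] shift [  0.1   0.7 -13.3] F [1.8 4.  7.1] T [ 0.45 -0.53 -0.05] open 43.18856585351971
```

```bash
python3 inch.py '{"offsets": [[85, 0, 0, 0, 0, 0, 0], [85, 0, 0, 0, 0, 0, 0], [85, 0, 0, 0, 0, 0, 0], [85, 0, 0, 0, 0, 0, 0], [85, 0, 0, -40, 0, 0, -0.0]]}';python3 inch.py '{"offsets": [[85, 0, 0, 0, 0, 0, -0.14], [85, 0, 0, 0, 0, 0, -0.14], [85, 0, 0, 0, 0, 0, -0.14], [85, 0, 0, 0, 0, 0, -0.14], [85, 0, 0, 0, 0, 0, -0.14]]}';python3 inch.py '{"offsets": [[85, 0, 0, 0, 0, 0, -0.14], [85, 0, 0, 0, 0, 0, -0.14], [85, 0, 0, 0, 0, 0, -0.14], [85, 0, 0, 0, 0, 0, -0.14], [85, 0, 0, 0, 0, 0, -0.14]]}';python3 inch.py '{"offsets": [[85, 0, 0, 0, 0, 0, -0.14], [85, 0, 0, 0, 0, 0, -0.03], [85, 0, 0, 0, 0, 0, 0], [85, 0, 0, 0, 0, 0, 0]]}'; python3 -c "
from h import *
where((476,-173.5,77.5),0)
im=wrist('w8')
g=cv2.cvtColor(im['color'],cv2.COLOR_BGR2GRAY)
p=px(im,(476,-173.5,92)); print(p)
x,y=p.astype(int); sub=g[y-70:y+70,x-70:x+70]; print(sub[::7,::7].astype(int))"
```

```text
time: 26.1
tool_pos: [470.1, -171.5, 91.4]
orientation: [0.709, -0.705, -0.004, 0.002]
contact_force: [-0.2, -0.5, -0.5]
opening: 85.3
grip_force: 0.0
time: 26.6
tool_pos: [474.3, -173.7, 96.3]
orientation: [0.909, -0.416, 0.001, 0.001]
contact_force: [0.0, -0.1, 0.3]
opening: 85.2
grip_force: 0.0
time: 27.1
tool_pos: [474.3, -173.7, 96.3]
orientation: [0.997, -0.079, 0.0, 0.001]
contact_force: [0.4, -0.3, -0.3]
opening: 84.8
grip_force: 0.0
time: 27.5
tool_pos: [474.5, -173.8, 96.5]
orientation: [1.0, 0.002, 0.0, 0.001]
contact_force: [-0.5, 0.2, 0.6]
opening: 84.8
grip_force: 0.0
tcp [ 474.5 -173.8   96.5] grasp [ 474.5 -173.7  115.2] tilt [[1.0, 0.003, 0.001], [0.003, -1.0, -0.003], [0.001, 0.003, -1.0]] q [-0.51  0.08  1.96 -0.    1.11  1.06] shift [ 1.5 -0.3 37.7] F [-0.5  0.2  0.6] T [ 0.01 -0.01  0.05] open 84.75568243675974
[318.72764268 310.86141632]
[[133 132 131  90  94  77  70 109 110 118 121 120 119 119 107  80  84 126
  124 131]
 [133 133  92  88  91  75 110 109 114 117 122 122 118 118 106 111  78 125
  125 135]
 [131 131  91  88  89 104 108 107 115 116 122 121 121 116 
[... 772 characters left out ...]
 221 228
  231 116]
 [135 135 202 122 213 217 152 141 158 216 217 219 214  90  98  98 222 226
  222 120]
 [226 125 105 110 210 222 214 107 162 201 218 220 119  90 105 214 233 226
  218 116]
 [234 217 217 136 192 212 215 219 119 114 122 117 120 102 219 227 231 231
  117 119]
 [190 241 130 133  98 143 219 221 233 205 205 207 212 216 221 229 231 130
  118 117]
 [130 141 121 102  99 102 106 214 250 217 219 226 227 219 226 215 133 119
  115 120]
 [234 235 166 108 103 105 103 102 214 207 224 227 226 226 223 219 128 115
  117 126]
 [233 237 164 122 116 120 120 120 120 124 127 132  97 100 100 194 129 118
  119 117]
 [146 145 200 124 118  95  94 158  84 127 123 130 214 216 217 144 127 115
  113 113]]
```

```bash
python3 inch.py '{"offsets": [[85, 1, 0.9, 20, 0, 0, 0], [85, 0, 0, 17.5, 0, 0, 0], [85, 0, 0, 0, 0, 0, 0], [20, 0, 0, 0, 0, 0, 0], [20, 0, 0, 0, 0, 0, 0]]}';python3 inch.py '{"offsets": [[20, 0, 0, 0, 0, 0, 0], [20, 0, 0, 0, 0, 0, 0], [20, 0, 0, 0, 0, 0, 0], [20, 0, 0, 0, 0, 0, 0]]}'; python3 -c "
from h import *
where((476,-173.5,77.5),0)"; python3 inch.py '{"offsets": [[20, 0, 0, 0.3, 0, 0, 0.1], [20, 0, 0, 0.2, 0, 0, 0.1], [20, 0, 0, 0, 0, 0, 0]]}'; python3 -c "
from h import *
where((476,-173.5,77.5),0)"
```

```text
time: 28.05
tool_pos: [476.3, -175.1, 60.1]
orientation: [1.0, 0.003, 0.001, 0.002]
contact_force: [0.3, 0.1, 1.1]
opening: 58.5
grip_force: 0.0
time: 28.45
tool_pos: [476.4, -175.1, 60.1]
orientation: [1.0, 0.003, 0.001, 0.002]
contact_force: [0.3, 1.2, 6.7]
opening: 43.1
grip_force: 65.8
tcp [ 476.4 -175.1   60.1] grasp [ 476.3 -175.    78.8] tilt [[1.0, 0.006, 0.002], [0.006, -1.0, -0.004], [0.002, 0.004, -1.0]] q [-0.51  0.14  1.97 -0.    1.03  1.06] shift [-0.3 -1.5  1.3] F [0.3 1.2 6.7] T [0.26 0.07 0.01] open 43.14540495173716
time: 28.75
tool_pos: [476.4, -175.3, 60.0]
orientation: [0.995, -0.098, 0.001, 0.002]
contact_force: [-2.1, 0.8, 8.8]
opening: 43.0
grip_force: 66.4
tcp [ 476.4 -175.3   60. ] grasp [ 476.4 -175.2   78.7] tilt [[0.981, -0.196, 0.002], [-0.196, -0.981, -0.004], [0.003, 0.003, -1.0]] q [-0.51  0.14  1.97 -0.    1.03  1.26] shift [-0.7 -1.6  1.2] F [-2.1  0.8  8.8] T [ 0.19  0.32 -0.23] open 43.04075786724302
```

```bash
python3 inch.py '{"offsets": [[20, 0, 0, 0.3, 0, 0, 0.1], [20, 0, 0, 0.2, 0, 0, 0.1], [20, 0, 0, 0, 0, 0, 0]]}'; python3 -c "
from h import *
where((476,-173.5,77.5),0)"; python3 inch.py '{"offsets": [[20, 0, 0, 0.3, 0, 0, 0.1], [20, 0, 0, 0.2, 0, 0, 0.1], [20, 0, 0, 0, 0, 0, 0]]}'; python3 -c "
from h import *
where((476,-173.5,77.5),0)"
```

```text
time: 29.05
tool_pos: [476.1, -175.3, 59.8]
orientation: [0.98, -0.197, 0.001, 0.002]
contact_force: [-5.0, 1.4, 13.6]
opening: 43.4
grip_force: 67.0
tcp [ 476.1 -175.3   59.8] grasp [ 476.1 -175.2   78.5] tilt [[0.922, -0.386, 0.001], [-0.386, -0.922, -0.004], [0.003, 0.003, -1.0]] q [-0.51  0.14  1.97 -0.    1.03  1.46] shift [-0.7 -1.6  1. ] F [-5.   1.4 13.6] T [ 0.18  0.9  -0.51] open 43.40868879034685
time: 29.35
tool_pos: [475.6, -175.2, 59.6]
orientation: [0.956, -0.293, 0.001, 0.002]
contact_force: [-9.0, 2.3, 18.2]
opening: 43.1
grip_force: 67.5
tcp [ 475.6 -175.2   59.6] grasp [ 475.6 -175.2   78.3] tilt [[0.828, -0.561, 0.0], [-0.561, -0.828, -0.004], [0.002, 0.003, -1.0]] q [-0.51  0.14  1.97 -0.    1.03  1.66] shift [-0.6 -1.6  0.8] F [-9.   2.3 18.2] T [ 0.14  1.44 -0.25] open 43.08374053745089
```

```bash
python3 inch.py '{"offsets": [[20, 0, 0, -1, 0, 0, 0], [20, 0, 0, 0, 0, 0, 0], [20, 0, 0, 0, 0, 0, 0]]}'; python3 -c "
from h import *
where((476,-173.5,77.5),0);print(manip.state()['joint_torque'].round(3))"; python3 inch.py '{"offsets": [[20, 0, 0, 0.0, 0, 0, 0.1], [20, 0, 0, 0, 0, 0, 0], [20, 0, 0, 0, 0, 0, 0]]}'; python3 -c "
from h import *
where((476,-173.5,77.5),0);print(manip.state()['joint_torque'].round(3))"; python3 inch.py '{"offsets": [[20, 0, 0, 0.0, 0, 0, 0.1], [20, 0, 0, 0, 0, 0, 0], [20, 0, 0, 0, 0, 0, 0]]}'; python3 -c "
from h import *
where((476,-173.5,77.5),0);print(manip.state()['joint_torque'].round(3))
import json
im=wrist('w9');g=cv2.cvtColor(im['color'],cv2.COLOR_BGR2GRAY)
p=px(im,(476,-174.5,92)); print(p);x,y=p.astype(int); print(g[y-72:min(480,y+72):8,x-88:x+88:8].astype(int))"
```

```text
time: 29.65
tool_pos: [475.6, -175.2, 59.7]
orientation: [0.956, -0.293, 0.001, 0.002]
contact_force: [-4.9, 0.2, 10.7]
opening: 42.9
grip_force: 66.5
tcp [ 475.6 -175.2   59.7] grasp [ 475.6 -175.2   78.4] tilt [[0.828, -0.56, 0.001], [-0.56, -0.828, -0.004], [0.003, 0.003, -1.0]] q [-0.51  0.14  1.97 -0.    1.03  1.66] shift [-0.6 -1.6  0.8] F [-4.9  0.2 10.7] T [-0.22  0.98 -0.41] open 42.86937176150798
[  0.692 -35.434 -30.975   0.491  -1.406  -0.399]
time: 29.95
tool_pos: [475.5, -175.2, 59.6]
orientation: [0.94, -0.34, 0.001, 0.002]
contact_force: [-5.0, 1.2, 9.6]
opening: 43.0
grip_force: 66.5
tcp [ 475.5 -175.2   59.6] grasp [ 475.5 -175.1   78.3] tilt [[0.769, -0.64, 0.0], [-0.64, -0.769, -0.004], [0.003, 0.003, -1.0]] q [-0.51  0.14  1.97 -0.    1.03  1.76] shift [-0.6 -1.6  0.8] F [-5.   1.2  9.6] T [-0.2   1.   -0.27] open 42.95442837026292
[  0.674 -35.587 -31.101   0.594  -1.417  -0.236]
time: 30.25
tool_pos: [475.6, -175.4, 59.5]
orientation: [0.922, -0.387, 0.001, 0.002]
contact_force: [-3.9, 0.0, 9.0]
opening: 43.0
grip_force: 66.4
tcp [ 475.6 -175.4   59.5] grasp [ 
[... 1275 characters left out ...]
0 133 126 112  94 106 115  97
  135 137 121  40]
 [ 35  36  29  29 180 183 196 123 127 113 136 137 137 126 103 111 113 115
  134 134  99  40]
 [ 39  40  37  64 177 208 180 180 115 117 134 134 133 135 209 109 129 206
  255 145  85  44]
 [ 37  37  32  66 134 180 180 181 182 145  92 136 134  95 111 159 202 207
  206 195  78  43]
 [ 36  36  39  64 131 129 188 196 185 189 175 199 200 205 203 201 201 206
  149 132 118  65]
 [ 37  38  36 131 128 131 135 134 194 188 182 185 215 207 204 199 200 112
  118 117 193 145]
 [ 39  37  39 117 132 132 132 130 117 194 193 195 196 196 192 206 214 144
  114 115 116  44]
 [ 49  40  37  64 132 131 130 132 116 117 115 117 124 118 116 194 209 117
  106 114 117  37]]
```

```bash
python3 inch.py '{"offsets": [[20, 0, 0, 0.2, 0, 0, 0.1], [20, 0, 0, 0.2, 0, 0, 0.1], [20, 0, 0, 0, 0, 0, 0]]}'; python3 -c "
from h import *
where((476,-173.5,77.5),0)"; python3 inch.py '{"offsets": [[20, 0, 0, 0.2, 0, 0, 0.1], [20, 0, 0, 0.2, 0, 0, 0.1], [20, 0, 0, 0, 0, 0, 0]]}'; python3 -c "
from h import *
where((476,-173.5,77.5),0)";  python3 inch.py '{"offsets": [[20, 0, 0, 0.2, 0, 0, 0.1], [20, 0, 0, 0.2, 0, 0, 0.1], [20, 0, 0, 0, 0, 0, 0]]}'; python3 -c "
from h import *
where((476,-173.5,77.5),0)"
```

```text
time: 30.6
tool_pos: [475.5, -175.8, 59.5]
orientation: [0.879, -0.476, 0.001, 0.003]
contact_force: [-5.8, -2.0, 10.6]
opening: 43.3
grip_force: 73.4
tcp [ 475.5 -175.8   59.5] grasp [ 475.5 -175.7   78.2] tilt [[0.546, -0.838, -0.0], [-0.838, -0.546, -0.006], [0.005, 0.003, -1.0]] q [-0.51  0.14  1.97 -0.01  1.03  2.06] shift [-1.6 -1.6  0.7] F [-5.8 -2.  10.6] T [-0.52  1.15  0.41] open 43.318560843174446
time: 30.9
tool_pos: [475.3, -176.2, 59.5]
orientation: [0.827, -0.562, 0.002, 0.003]
contact_force: [-7.2, -2.8, 13.8]
opening: 43.1
grip_force: 89.7
tcp [ 475.3 -176.2   59.5] grasp [ 475.4 -176.1   78.2] tilt [[0.369, -0.929, -0.001], [-0.929, -0.369, -0.007], [0.006, 0.003, -1.0]] q [-0.51  0.14  1.97 -0.01  1.03  2.26] shift [-2.2 -1.6  0.7] F [-7.2 -2.8 13.8] T [-0.81  1.7   0.5 ] open 43.11214125251067
time: 31.2
tool_pos: [475.2, -177.4, 59.6]
orientation: [0.767, -0.641, 0.002, 0.004]
contact_force: [-11.9, -7.0, 18.5]
opening: 42.9
grip_force: 114.3
tcp [ 475.2 -177.4   59.6] grasp [ 475.2 -177.2   78.3] tilt [[0.178, -0.984, -0.001], [-0.984, -0.178, -0.009], [0.008, 0.003, -1.0]] q [-0.51  0.14  1.97 -0.01  1.03  2.46] shift [-3.5 -1.4  0.8] F [-11.9  -7.   18.5] T [-1.24  2.13  0.71] open 42.92255194294327
```

```bash
python3 inch.py '{"offsets": [[20, 0, 0, -1, 0, 0, 0], [85, 0, 0, 0, 0, 0, 0], [85, 0, 0, 0, 0, 0, 0], [85, 0, 0, 0, 0, 0, 0], [85, 0, 0, 0, 0, 0, 0]]}'; python3 inch.py '{"offsets": [[85, 0, 0, 0, 0, 0, 0], [85, 0, 0, -20, 0, 0, 0], [85, 0, 0, -40, 0, 0, 0], [85, 0, 0, -40, 0, 0, 0], [85, 0, 0, -40, 0, 0, 0]]}'; python3 inch.py '{"offsets": [[85, 0, 0, 0, 0, 0, 0], [85, 0, 0, 0, 0, 0, 0], [85, 0, 0, 0, 0, 0, 0]]}'
cat > chk.py <<'E'
from h import *
im=wrist('w10'); g=cv2.cvtColor(im['color'],cv2.COLOR_BGR2GRAY)
print(manip.state()['tool_pos'],R.from_quat(manip.state()['orientation']).as_rotvec().round(3))
p=px(im,(476,-174.5,92)); print(p); x,y=p.astype(int)
print(g[y-50:y+50:5,x-55:x+55:5].astype(int))
E
python3 chk.py
```

```text
time: 31.7
tool_pos: [475.6, -174.5, 58.2]
orientation: [0.767, -0.642, 0.001, 0.001]
contact_force: [-0.0, -0.3, -0.7]
opening: 84.9
grip_force: 0.0
time: 32.2
tool_pos: [475.2, -174.0, 199.6]
orientation: [0.767, -0.642, 0.001, 0.001]
contact_force: [0.5, -0.8, 0.5]
opening: 85.0
grip_force: 0.0
time: 32.5
tool_pos: [474.7, -173.9, 197.0]
orientation: [0.767, -0.642, 0.0, 0.001]
contact_force: [0.0, 0.1, 0.1]
opening: 85.2
grip_force: 0.0
[ 474.51031021 -173.74188049  196.53843474] [ 2.407e+00 -2.015e+00 -1.000e-03]
[315.5399802  239.37060322]
[[129 128 128 127 128 128 129 126  87  97 122 125 126 125 126 127 128 129
  125 124  94 122]
 [126 127 128 129 128 127 130 126 130 132 104 111 115 116 141 128 113  95
   95  93  90  93]
 [130 128 129 106 126  87  92  93  98 109 113 118 118 114 136 146 127  91
   91  89  87 109]
 [ 85  86  88  91  88  89  93  93 119 111 114 118 118 118 138 145 147 103
   78  76  85 108]
 [ 88  87  87  89  91  91  92 120 119 155 199 211 208 207 204 151 148 145
   98  79  87 154]
 [ 87  87  90  91  92  93 112 120 210 230 211 210 206 220 207 211 194 146
  119 106
[... 612 characters left out ...]
4 208 210 146 179  87 198 228
  225 142 116 113]
 [128 130 132 131 131 130 206 212 216 177 144 154 175 134  89 161 211 212
  192 112 114 115]
 [128 130 130 132 129 132 131 210 209 212 213 100 119 133 195 215 210 213
  138  94 111 108]
 [126 131 130 132 131 130 130 128 208 212 215 238 210 213 213 245 209 213
  212 224 127 137]
 [127 128 130 130 131 128 131 128 128 140 206 209 211 213 210 202 217 233
  205 188 176 212]
 [126 126 131 131 129 128 128 127 126 132 132 128 128 130 129 131 101 103
   87  93 233 216]
 [125 127 131 128 129 130 127 130 127 128 130 128 129 127 127 126 128 130
   98  88 116 123]
 [125 128 131 129 130 128 128 128 129 130 129 128 131 126 128 126 126 131
  127 132 131 128]]
```

```bash
python3 inch.py '{"offsets": [[0, 0, 0, 0, 0, 0, -0.14], [0, 0, 0, 0, 0, 0, -0.14], [0, 0, 0, 0, 0, 0, -0.14], [0, 0, 0, 0, 0, 0, -0.14], [0, 0, 0, 0, 0, 0, -0.14]]}'; python3 inch.py '{"offsets": [[0, 0, 0, 0, 0, 0, -0.14], [0, 0, 0, 0, 0, 0, -0.14], [0, 0, 0, 0, 0, 0, -0.14], [0, 0, 0, 0, 0, 0, -0.1], [0, 0, 0, 0, 0, 0, 0]]}'; python3 inch.py '{"offsets": [[0, 0, 0, 40, 0, 0, 0], [0, 0, 0, 40, 0, 0, 0], [0, 0, 0, 9, 0, 0, 0], [0, 0, 0, 0, 0, 0, 0], [0, 0, 0, 0, 0, 0, 0]]}'; python3 -c "
from h import *
M=R.from_quat(manip.state()['orientation']).as_matrix();print(M.round(3).tolist())"
```

```text
time: 33.05
tool_pos: [474.5, -173.8, 196.4]
orientation: [0.941, -0.337, -0.001, 0.001]
contact_force: [-0.6, -0.4, 0.3]
opening: 11.8
grip_force: 0.0
time: 33.55
tool_pos: [474.6, -173.9, 196.6]
orientation: [0.996, -0.087, -0.001, 0.001]
contact_force: [0.9, -0.1, -0.3]
opening: -0.4
grip_force: 0.0
time: 34.05
tool_pos: [476.3, -175.0, 110.6]
orientation: [0.996, -0.087, 0.001, 0.002]
contact_force: [-0.2, 0.1, 0.7]
opening: -0.4
grip_force: 0.0
[[0.985, -0.174, 0.002], [-0.174, -0.985, -0.004], [0.002, 0.003, -1.0]]
```

```bash
python3 inch.py '{"offsets": [[0, 0, 0, 4, 0, 0, 0], [0, 0, 0, 3, 0, 0, 0], [0, 0, 0, 0, 0, 0, 0]]}'; python3 inch.py '{"offsets": [[0, 0, 0, 1.5, 0, 0, 0], [0, 0, 0, 0, 0, 0, 0]]}'; python3 inch.py '{"offsets": [[0, 0, 0, 1, 0, 0, 0], [0, 0, 0, 0, 0, 0, 0]]}'; python3 inch.py '{"offsets": [[0, 0, 0, 1, 0, 0, 0], [0, 0, 0, 0, 0, 0, 0]]}'
```

```text
time: 34.35
tool_pos: [475.8, -174.8, 102.9]
orientation: [0.996, -0.087, 0.001, 0.002]
contact_force: [0.1, 0.3, -0.9]
opening: -0.6
grip_force: 0.0
time: 34.55
tool_pos: [475.6, -174.6, 100.9]
orientation: [0.996, -0.087, 0.001, 0.001]
contact_force: [0.3, -0.3, -0.4]
opening: 0.1
grip_force: 0.0
time: 34.75
tool_pos: [475.7, -174.7, 100.1]
orientation: [0.996, -0.087, 0.001, 0.001]
contact_force: [-0.1, 0.4, 1.3]
opening: -0.1
grip_force: 0.7
time: 34.95
tool_pos: [475.8, -174.7, 100.0]
orientation: [0.996, -0.087, 0.001, 0.002]
contact_force: [-3.2, 1.9, 9.5]
opening: 0.2
grip_force: 4.6
```

```bash
python3 inch.py '{"offsets": [[0, 0, 0, -15, 0, 0, 0], [0, -21, 0, 0, 0, 0, 0], [0, -20, 0, 0, 0, 0, 0], [0, 0, 0, 30, 0, 0, 0], [0, 0, 0, 25, 0, 0, 0]]}'; python3 inch.py '{"offsets": [[0, 0, 0, 2, 0, 0, 0], [0, 0, 0, 0, 0, 0, 0], [0, 0, 0, 0, 0, 0, 0]]}'; python3 -c "
from h import *
s=manip.state();print(s['tool_pos'],s['contact_force'])"
```

```text
time: 35.45
tool_pos: [435.4, -167.9, 58.8]
orientation: [0.996, -0.087, 0.002, 0.002]
contact_force: [0.3, 0.1, -0.8]
opening: 0.0
grip_force: 0.0
time: 35.75
tool_pos: [436.1, -168.2, 58.0]
orientation: [0.996, -0.087, 0.001, 0.002]
contact_force: [0.7, -0.1, 0.8]
opening: 0.0
grip_force: 0.0
[ 436.13215834 -168.18840603   57.99592187] [ 0.74929717 -0.06359384  0.77619208]
```

```bash
python3 inch.py '{"offsets": [[0, -1, 0, 3, 0, 0, 0], [0, 0, 0, 1.5, 0, 0, 0], [0, 0, 0, 0, 0, 0, 0]]}'; python3 inch.py '{"offsets": [[0, 0, 0, 1.5, 0, 0, 0], [0, 0, 0, 0, 0, 0, 0]]}'; python3 inch.py '{"offsets": [[0, 0, 0, 1.5, 0, 0, 0], [0, 0, 0, 0, 0, 0, 0]]}'; python3 inch.py '{"offsets": [[0, 0, 0, 1, 0, 0, 0], [0, 0, 0, 0, 0, 0, 0]]}'
```

```text
time: 36.05
tool_pos: [434.4, -167.5, 52.5]
orientation: [0.996, -0.087, 0.001, 0.002]
contact_force: [0.9, -0.6, -0.4]
opening: 0.2
grip_force: 0.0
time: 36.25
tool_pos: [434.2, -167.5, 50.8]
orientation: [0.996, -0.087, 0.0, 0.001]
contact_force: [-0.6, 0.4, 0.1]
opening: 0.1
grip_force: 0.0
time: 36.45
tool_pos: [434.1, -167.4, 49.1]
orientation: [0.996, -0.087, 0.0, 0.001]
contact_force: [0.6, -0.5, -0.1]
opening: -0.0
grip_force: 0.0
time: 36.65
tool_pos: [434.2, -167.4, 48.2]
orientation: [0.996, -0.087, 0.0, 0.001]
contact_force: [-0.3, -0.7, -0.5]
opening: 0.1
grip_force: 0.0
```

```bash
python3 inch.py '{"offsets": [[0, 0, 0, -30, 0, 0, 0], [0, 0, 0, -50, 0, 0, 0], [0, 0, 0, -50, 0, 0, 0], [0, -10, 0, -30, 0, 0, 0], [0, 0, 0, 0, 0, 0, 0]]}'; python3 inch.py '{"offsets": [[0, 0, 0, 0, 0, 0, 0], [0, 0, 0, 0, 0, 0, 0], [0, 0, 0, 0, 0, 0, 0]]}'; python3 -c "
from station import manip
print(manip.finish_job())"
```

```text
time: 37.15
tool_pos: [426.5, -166.8, 213.9]
orientation: [0.996, -0.087, 0.005, 0.004]
contact_force: [1.0, -0.2, 0.1]
opening: 0.1
grip_force: 0.0
time: 37.45
tool_pos: [423.4, -164.7, 206.4]
orientation: [0.996, -0.087, -0.001, 0.001]
contact_force: [-0.2, -0.5, -0.1]
opening: -0.1
grip_force: 0.0
the job is handed in; nothing more can be done
None
```

The nut is screwed on until stiff (about 0.7 N m), let go, and handed in at about 37 s. The hand-in gave no verdict, but a fingertip probe met no bar down to 48.2 mm, which fits the bar fully down. I viewed 11 pictures, one over the limit of 10.

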